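# Catch the tube offcuts from the chute and make up the weight on the spring scale

## Task

Take the yellow dish by its black handle and hold it up under the mouth of the blue chute, pushing the red gate's paddle with the dish so that all four tube offcuts slide out into it. Then stand the dish on the spring scale's pan and let go, and add the light or the heavy metal bar (or both, if it needs them) onto the scale until the red pointer rests in the green band. Leave the dish and its four offcuts on the pan and do not disturb the tools and other things on the bench.

Things in the scene. Friction and masses are not known exactly. Their poses are not given: they have to be found in the camera images.
- dish: open yellow sheet-steel dish, 160 g, 158 (x) x 138 (y) mm outside, walls 4 mm thick; walls 55 mm high except the rear one (-x side), 78 mm high. Origin: centre of the underside; x points from the handle to the opposite (front) wall, z up. Starts empty, standing on the bench
- dish_grip (a point): where to pinch the dish's upright black handle: handle is 24 mm (x) x 30 mm (y, the width to grip across), centred 91 mm behind (-x) the dish's centre, and reaches from 30 to 130 mm above the dish's underside. This point is on its axis, 108 mm above the underside. Its axes are the dish's. The loaded dish pulls the handle round towards its front, so grip firmly
- chute: fixed blue and bare-metal chute on a stand. Origin on the bench right under the lip (front lower edge of its floor); the floor rises from the lip towards this body's +x at 30 degrees, 185 mm long, 78 mm wide inside, side walls 43 mm high. Stand: base from x 90 to 200 mm, posts at x 119 to 137 mm; the space below the lip is free. Stands left or right of the robot, turned up to 0.25 rad
- chute_lip (a point): middle of the chute's lip, 210 mm above the bench, axes as the chute's. Pieces leave it towards the chute's -x and land about 0 to 100 mm in front of it when the dish's rim is held some 75 mm lower (much higher and they can heap up against the lip)
- gate (a joint): angle of the sprung red gate at the lip, rad: 0 shut (its stop stands 16 mm above the chute floor and blocks the pieces), at most 0.75; pieces pass above about 0.55. Springs shut when let go. The hinge lies across the chute, 30 mm behind (+x) and 15 mm below the lip. As it opens, the stop swings down in front of the lip, to at most 40 mm below it
- paddle (a point): on the front (-x) face of the gate's upright red paddle: 70 mm wide, 5 mm thick, from 27 to 112 mm below the lip. This point is 75 mm below the lip and 7.5 mm behind (+x) it with the gate shut, and swings about the hinge. Push it towards the chute's +x to open: 38 mm of level push 75 mm below the lip gives about 0.62 rad, at 2 to 4 N
- slug1: steel square-tube offcut 1, 30 x 60 x 30 mm (60 along its y), origin at its centre, smooth, lies across the chute, number 1 from the lip; of unlike wall thickness, so 35 to 105 g each
- slug2: steel square-tube offcut 2, 30 x 60 x 30 mm (60 along its y), origin at its centre, smooth, lies across the chute, number 2 from the lip; of unlike wall thickness, so 35 to 105 g each
- slug3: steel square-tube offcut 3, 30 x 60 x 30 mm (60 along its y), origin at its centre, smooth, lies across the chute, number 3 from the lip; of unlike wall thickness, so 35 to 105 g each
- slug4: steel square-tube offcut 4, 30 x 60 x 30 mm (60 along its y), origin at its centre, smooth, lies across the chute, number 4 from the lip; of unlike wall thickness, so 35 to 105 g each
- scale: fixed spring scale: grey base 170 x 170 x 50 mm; a white upright strip (50 mm wide in y, 170 mm high, at x = 105 mm) with a green band. Origin: centre of its underside on the bench, x towards the strip. Stands left or right of the robot, opposite the chute
- pan (a joint): how far the sprung pan has sunk, m: 0 empty, at most 0.085. Spring 125 N/m, so 12.7 g per mm, well damped (settles in about 1 s). The dish alone gives 0.0126. The red pointer on the pan lies in the green band from 0.0439 to 0.0565
- pan_top (a point): centre of the pan's upper face: pan 170 (x) x 180 (y) mm with 6 mm high lips along its two y sides, 150 mm above the bench when empty; moves down with the pan. Axes as the scale's; the dish fits with its x along the pan's x, the handle overhanging the -x edge
- bar_light: bare aluminium bar, 70 (x) x 30 (y) x 25 mm high, 140 g, origin at centre of its underside, lying on the bench
- bar_heavy: dark steel bar with an orange painted middle, 70 (x) x 22 (y) x 22 mm high, 260 g, origin at centre of its underside, lying on the bench
- clamp: small G-clamp, grey, 60 x 130 x 16 mm, lying flat; bystander, leave alone
- slag_hammer: slag hammer with red ribbed grip, 250 mm long along its x, lying flat; bystander, leave alone
- wire_brush: wire brush with wooden handle, 245 mm long along its x, 32 mm high; bystander, leave alone
- wrench: steel wrench, 180 mm long along its x; bystander, leave alone
- spray_can: red and white closed can, 60 mm diameter, 150 mm high; bystander, leave alone
- rod_cup: empty steel cup, 76 mm diameter, 55 mm high; bystander, leave alone
Things that resemble listed ones, but are neither listed nor needed, are in the scene too. Leave any pink or turquoise look-alike of the bar_heavy alone.

How it is judged:
By the outcome, as a careful person would: the job done as asked, in the order asked, and still so for the second after the job is handed in, with the robot touching nothing.
It also fails if it takes over 72 s, if anything falls off the work surface, if the arm or the gripper's body presses on something with over 40 N, if the wrist force passes 120 N, or if a joint passes its speed limit or range.

## Robot

A 7-joint arm with a two-finger parallel gripper is mounted at the origin on the work surface. World frame = base frame: x ahead of the robot, y to its left, z up, the work surface at z = 0. Lengths are in m, angles in rad, forces in N, time in s.
With the tool pointing down it reaches from about 0.4 to 0.85 m from the base axis. Payload 4.5 kg.
Tool frame: the origin (TCP) lies midway between the tips of the shut fingers; the grasp point (between the pads) lies 19 mm behind it; z points along the fingers, y is the direction in which the jaws open and shut (so a half turn about z gives the same grasp; the last joint's range is limited). The gripper opens to 88 mm and grips with 3 to 60 N. Pads are 18 mm wide; open, the fingers measure 123 mm over their backs; the gripper's body (75 mm by 187 mm) begins 45 mm behind the grasp point.
Start: joints at [-1.172, 0.689, -0.195, 1.565, 0.157, 0.902, -0.215], TCP at [0.223, 0.584, 0.239] pointing down, gripper open.
Joint ranges: [-3.01, 3.01], [-0.46, 2.08], [-1.47, 1.51], [0.13, 2.56], [-1, 4.14], [0.04, 2.09], [-2.66, 2.66]. Speed limits (rad/s): [2.57, 2.57, 3.14, 3.14, 3.14, 3.14, 3.14].

## Interface

Orientations are given as a 3x3 rotation matrix whose columns are the frame's x, y, z axes.
In Python, from plant import state, grab_frame, job_done, cut_out gives the robot as it stands.
- The arm moves only by the shell command python3 -m jog 'ROWS' [OPENING] [FORCE]. ROWS is a JSON object of lists of equal length, an entry for each row: "delta_pos": the shift along the tool's x, y, z as a fraction of full scale, a list of three; "rotation": the turn, a rotation vector about the tool's x, y, z as a fraction of full scale, a list of three. A call has exactly 5 rows; each row is the pose to reach, as a shift and turn from the pose commanded when the call began, along the tool's axes at that moment; what a row does not reach only later rows make up. Full scale, the value 1, is 0.4 m for a shift and 90 degrees for a turn. A row lasts 1/10 s, in which the tool goes at most 50 mm and 8.59 degrees, less where a joint would pass 70% of its speed; a pose out of reach is approached as far as the arm can. A call with a number of a shift or a turn outside -1 to 1 is refused whole. A call with a gripper value outside its range is refused whole. OPENING is the opening, from -1 (shut) to 1 (fully open), set as the call begins (- or left out, the last holds). The fingers move at their own pace and stop on an object; FORCE is the grip in N (left out, the last holds). Time passes only in rows, so rows that repeat a pose let the fingers close, or fill a call up. It gives the time, the measured TCP pose, the force and the opening at its end, in the units of the state.
- state(): the state, without advancing time (a new reading comes with each control period).
- grab_frame(name): name is "side" or "top" or "wrist"; returns a dict with "color" (480x640x3 uint8, blue, green, red), "fx", "fy", "cx", "cy" (pixels), "xyz" and "orientation" of the camera in the world. Camera axes: x right, y down, z forward; pixel columns grow to the right and rows downward; lengths in m; the calibration is good to about 2 mm. A picture is of the moment at which its call begins. There is no depth.
- job_done(): hands the job in, once; it reports no verdict.
Trained networks look in the newest picture that a camera, given by its name, has taken for a name from the list of things; names that differ only in an ending like _2 or _b are one class to them, and where a whole thing is asked for, a point or a joint stands for the part that bears it (a point fixed in the world has none). Each returns a list of dicts, best first, with "score" (0 to 1); they miss things now and then, are a little off and sometimes report something else, mostly with a low value. They report only what shows in the picture. A call takes as long as a camera call. They do not tell look-alikes from the thing itself.
- cut_out(query, camera): "pixels" (480x640 bool, what is visible of it) and "box" ([left, top, right, bottom] in pixels, round what is visible of it).
The state is a dict: "t": time; "joint_pos": joint angles; "joint_vel": joint speeds; "effort": joint torques, N m; "position": TCP position; "eef_rot": TCP orientation; "force": force on the tool from outside, world axes, zero at the start; "moment": the same for the moment, N m; "finger_gap": opening from 0.0 (shut) to 1.0 (fully open).
Only numpy, scipy, OpenCV 4.12 (cv2) and the standard library are available. Lean on these libraries where they do the work, as an engineer would, in place of code of your own. Each camera call takes 0.05 s, during which the arm holds its last target.

## Working session

There is one attempt and no reset: what is moved stays moved. The work goes in short steps, Python scripts to look and compute and a shell command to move; the robot and the scene stay as the last step left them, time stands still between calls to the robot, and variables do not carry over. Pictures are saved under pics/ and viewed, and the job is handed in when it is done.

```bash
ls; mkdir -p pics; python3 - <<'E'
from plant import state, grab_frame
import cv2,json
s=state(); print(s)
for n in ["side","top","wrist"]:
    f=grab_frame(n); cv2.imwrite(f"pics/{n}0.png",f["color"]); print(n,{k:v for k,v in f.items() if k!="color"})
E
```

```text
pics
{'t': 0.0, 'joint_pos': array([-1.17221045,  0.69000623, -0.1945257 ,  1.56637458,  0.1573221 ,
        0.90249321, -0.21510419]), 'joint_vel': array([0.00124406, 0.00014822, 0.00029125, 0.0005115 , 0.00038692,
       0.00102466, 0.00063087]), 'effort': array([ 6.43450985e-04, -5.27573776e+01, -1.26631949e+00, -1.53425556e+01,
       -5.25580219e-02,  6.87001608e-03,  1.67842209e-04]), 'position': array([0.22278241, 0.5832495 , 0.23788831]), 'eef_rot': array([[-9.34238280e-01,  3.56649057e-01, -5.35251683e-04],
       [ 3.56649429e-01,  9.34236541e-01, -1.80850527e-03],
       [-1.44950019e-04, -1.88047206e-03, -9.99998221e-01]]), 'force': array([-0.44369606, -0.54879878, -0.18534195]), 'moment': array([-0.00717423,  0.03545759, -0.00544505]), 'finger_gap': 0.9995893160457092}
side {'fx': 622.0767799583789, 'fy': 622.0767799583789, 'cx': 324.2736673950673, 'cy': 244.46250818472797, 'xyz': array([-0.02773453, -1.13324153,  1.20416985]), 'orientation': array([[ 0.8761784 , -0.30588342,  0.37248723],
       [-0.48197178, -0.54990294,  0.68213632],
       [-0.00382237, -0.77720144, -0.62924026]])}
top {'fx': 566.6519580350835, 'fy': 566.6519580350835, 'cx': 323.4756584488617, 'cy': 242.12799122647425, 'xyz': array([ 0.32247717, -0.03294886,  1.42707423]), 'orientation': array([[ 0.10858637, -0.973466  ,  0.20142728],
       [-0.99408398, -0.10683463,  0.01958076],
       [ 0.0024582 , -0.20236184, -0.97930774]])}
wrist {'fx': 334.21227578897685, 'fy': 334.21227578897685, 'cx': 316.96442242371813, 'cy': 240.17551192224823, 'xyz': array([0.15297171, 0.61071257, 0.38555203]), 'orientation': array([[ 0.35642797,  0.89421764,  0.27080234],
       [ 0.93431992, -0.3404074 , -0.10568391],
       [-0.0023213 ,  0.29068472, -0.95681608]])}
```

View pics/side0.png

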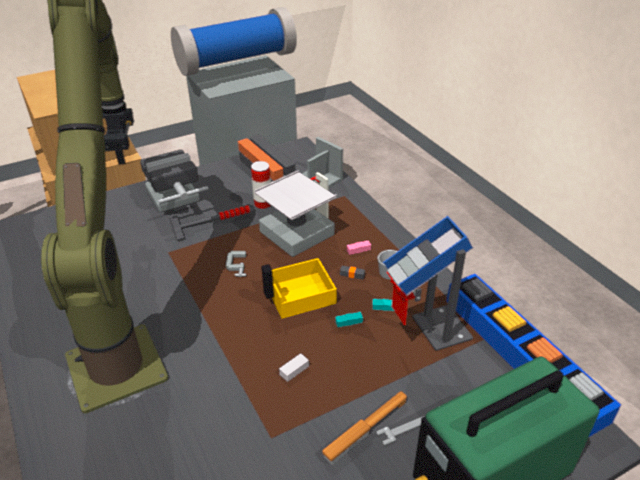

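View pics/top0.png

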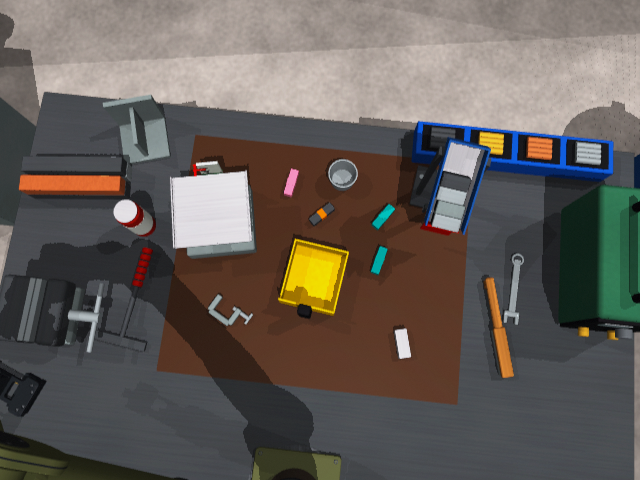

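View pics/wrist0.png

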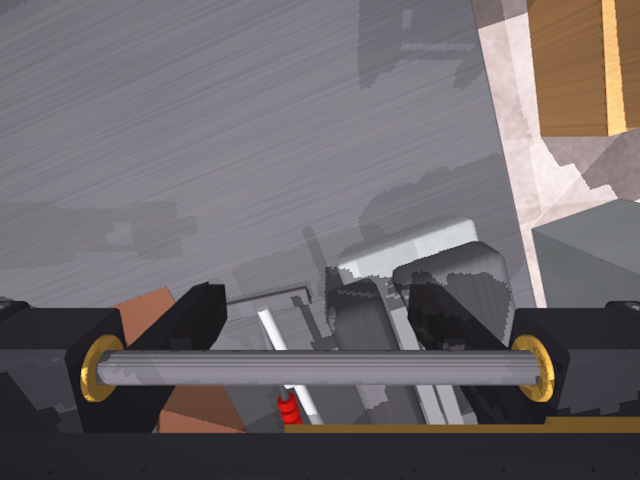

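The side view shows the dish at (300,287), with its handle at (267,280). The chute lip is at about (400,285) and the scale at (297,215). The top view shows the dish at (315,275), the scale pan at (212,210), the chute at (455,190), the heavy bar at (321,213) and a light bar at (402,343). Look-alikes of the heavy bar in the top view are pink at (290,182) and turquoise at (383,215) and (379,260).

```bash
cat > h.py <<'E'
import numpy as np, cv2, pickle
from plant import state, grab_frame, job_done, cut_out
def load(n): return pickle.load(open(f"{n}.pkl","rb"))
def ray(f,u,v):
    d=np.array([(u-f["cx"])/f["fx"],(v-f["cy"])/f["fy"],1.0]); return f["xyz"],f["orientation"]@d
def onz(f,u,v,z):
    o,d=ray(f,u,v); return o+d*(z-o[2])/d[2]
def proj(f,P):
    P=np.atleast_2d(P); c=(P-f["xyz"])@f["orientation"]
    return np.stack([f["fx"]*c[:,0]/c[:,2]+f["cx"],f["fy"]*c[:,1]/c[:,2]+f["cy"]],1)
E
python3 - <<'E'
from h import *
for n in ["top","side"]:
    f=grab_frame(n); f["m"]={}
    for q in ["dish","dish_grip","chute","gate","scale","pan","bar_light","bar_heavy","slug1","paddle"]:
        try:
            r=cut_out(q,n)
        except Exception as e: print(q,e); continue
        f["m"][q]=r
        print(n,q,[(round(float(x["score"]),2),[int(b) for b in x["box"]],int(x["pixels"].sum())) for x in r][:5])
    pickle.dump(f,open(f"{n}.pkl","wb"))
    big=cv2.resize(f["color"],None,fx=4,fy=4,interpolation=cv2.INTER_CUBIC)
    if n=="top":
        cv2.imwrite("pics/t_dish.png",big[220*4:340*4,260*4:420*4][:600,:800]); cv2.imwrite("pics/t_chute.png",big[130*4:270*4,350*4:500*4])
        cv2.imwrite("pics/t_scale.png",big[150*4:270*4,155*4:345*4])
    else:
        cv2.imwrite("pics/s_dish.png",big[240*4:380*4,230*4:410*4]); cv2.imwrite("pics/s_chute.png",big[210*4:355*4,330*4:490*4]);cv2.imwrite("pics/s_scale.png",big[160*4:300*4,240*4:400*4])
print(state()["t"])
E
```

```text
top dish [(0.76, [280, 236, 350, 319], 3920)]
top dish_grip [(0.9, [278, 240, 348, 318], 3889), (0.65, [432, 213, 462, 233], 415), (0.38, [171, 161, 252, 257], 6868)]
top chute [(0.61, [409, 135, 491, 236], 3461)]
top gate [(0.6, [504, 257, 524, 320], 563), (0.46, [422, 221, 453, 235], 182)]
top scale [(0.87, [171, 162, 253, 259], 6857), (0.25, [421, 225, 450, 235], 182)]
top pan [(0.7, [169, 166, 251, 249], 5557)]
top bar_light [(0.95, [392, 329, 410, 359], 380), (0.45, [412, 137, 491, 235], 3488), (0.41, [278, 240, 350, 319], 3782)]
top bar_heavy [(0.75, [371, 202, 395, 228], 268), (0.69, [169, 163, 253, 259], 6827), (0.61, [308, 201, 334, 226], 277), (0.55, [277, 241, 347, 320], 3796), (0.49, [370, 246, 385, 272], 241)]
top slug1 [(0.97, [433, 201, 464, 220], 407), (0.96, [432, 183, 466, 203], 408), (0.64, [434, 215, 460, 230], 390), (0.6, [439, 174, 468, 188], 459)]
top paddle [(0.53, [420, 225, 451, 234], 161), (0.19, [278, 240, 346, 318], 3860)]
side dish [(0.86, [263, 259, 335, 317], 3120), (0.7, [323, 395, 407, 463], 1470), (0.31, [383, 216, 473, 348], 5276)]
side dish_grip [(0.57, [260, 258, 335, 315], 3111), (0.26, [252, 174, 336, 254], 4570)]
side chute [(0.67, [385, 217, 474, 348], 5412)]
side gate [(0.85, [390, 272, 415, 324], 524)]
side scale [(0.79, [252, 172, 336, 256], 4673)]
side pan [(0.73, [254, 168, 331, 219], 2039), (0.41, [255, 172, 334, 256], 4675), (0.21, [253, 160, 273, 209], 648)]
side bar_light [(0.83, [280, 352, 306, 383], 414), (0.21, [256, 169, 338, 218], 2069)]
side bar_heavy [(0.85, [337, 315, 359, 326], 281), (0.69, [399, 255, 420, 279], 229), (0.55, [341, 268, 366, 279], 235), (0.55, [346, 242, 369, 257], 245), (0.51, [372, 302, 396, 313], 226)]
side slug1 [(0.63, [409, 248, 428, 269], 238), (0.61, [398, 258, 416, 273], 168), (0.56, [417, 237, 440, 262], 245), (0.47, [392, 264, 404, 285], 204)]
side paddle [(0.75, [388, 272, 421, 323], 546), (0.36, [380, 251, 394, 279], 253)]
1.25
```

View pics/t_dish.png

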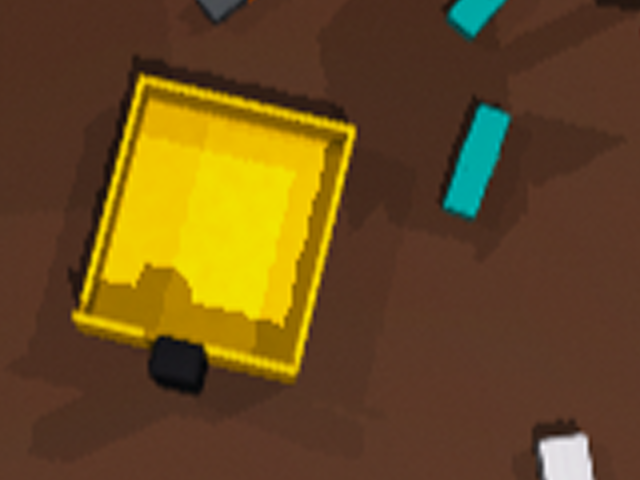

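View pics/t_chute.png

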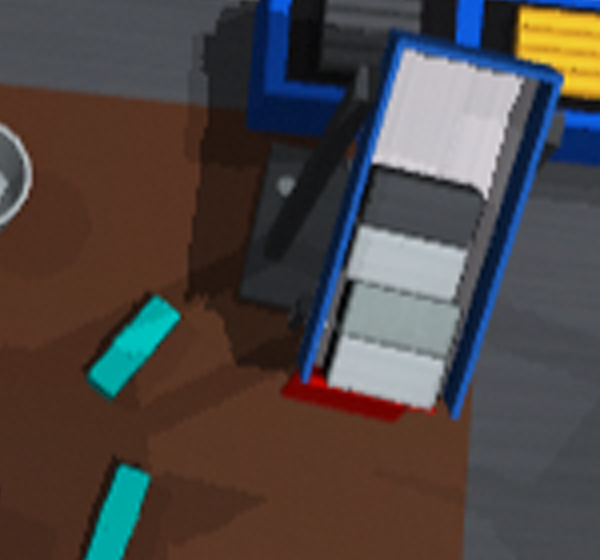

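View pics/t_scale.png

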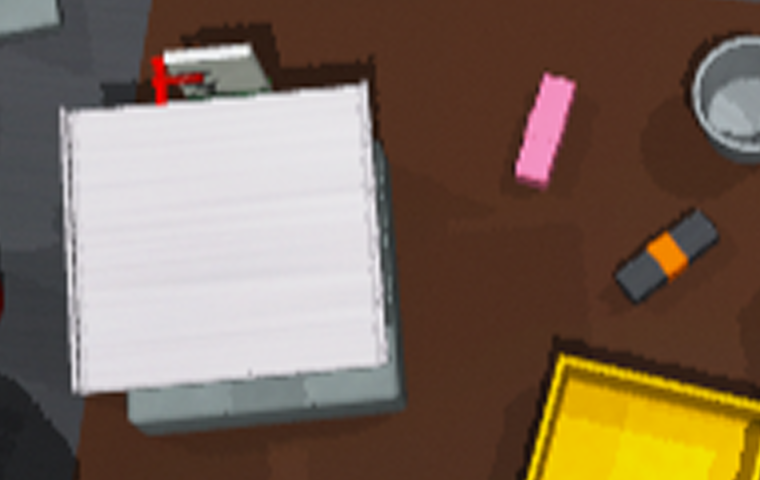

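View pics/s_dish.png

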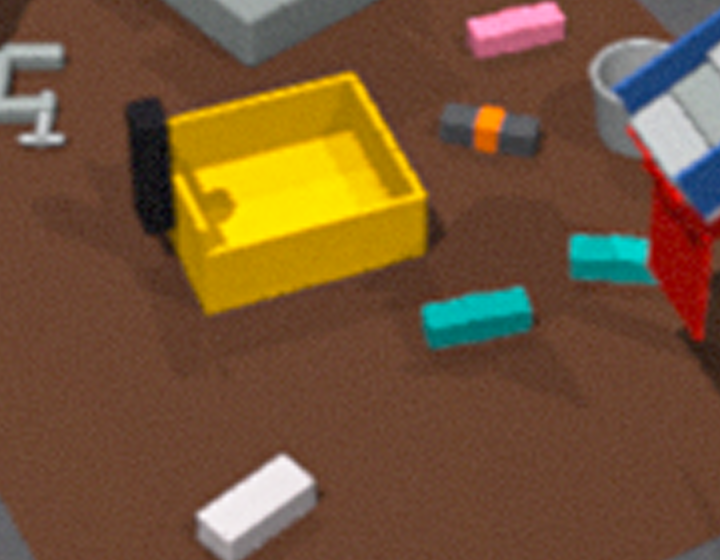

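View pics/s_chute.png

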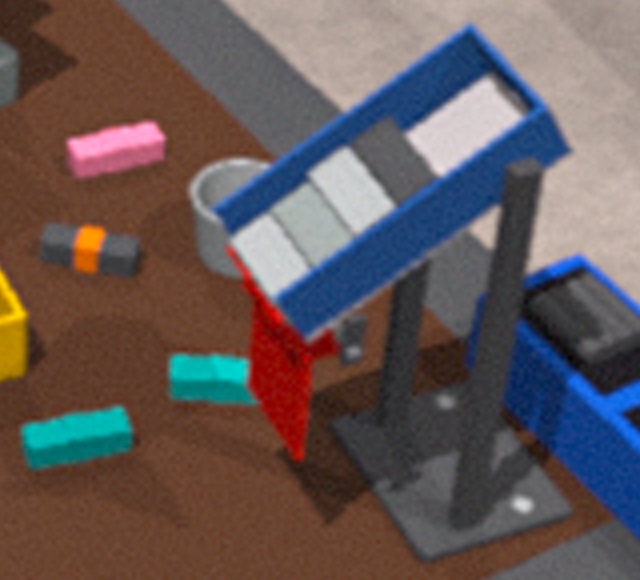

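View pics/s_scale.png

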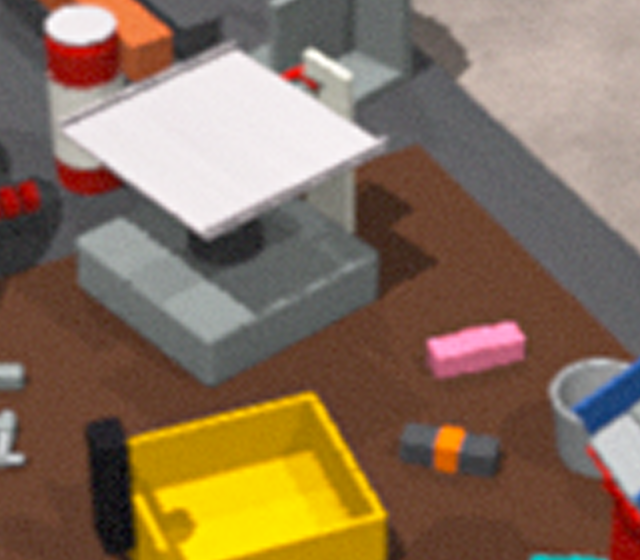

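```bash
cat > fit.py <<'E'
from h import *
from scipy.optimize import least_squares, minimize
T=load("top");S=load("side")
def up(o,p): return ((p[0]+.5)/4-.5+o[0],(p[1]+.5)/4-.5+o[1])
def tf(p,P):
    c,s=np.cos(p[2]),np.sin(p[2]); P=np.atleast_2d(P)
    return np.stack([p[0]+c*P[:,0]-s*P[:,1],p[1]+s*P[:,0]+c*P[:,1],P[:,2]],1)
def fit(obs,p0,name):
    # obs: (frame,pixel,modelpoint or fn)
    def r(p):
        return np.concatenate([(proj(f,tf(p,P(p) if callable(P) else P))[0]-px) for f,px,P in obs])
    s=least_squares(r,p0,loss="soft_l1",f_scale=1.0)
    print(name,np.round(s.x,4),"res",np.round(r(s.x).reshape(-1,2),1).tolist()); return s.x
def draw(f,p,segs,im,o,k=4,col=(255,0,255)):
    for a,b in segs:
        q=proj(f,tf(p,np.array([a,b])))
        q=((q-np.array(o)+.5)*k-.5).round().astype(int)
        cv2.line(im,tuple(map(int,q[0])),tuple(map(int,q[1])),col,1)
def crop(f,o,w,h,k=4): return cv2.resize(f["color"],None,fx=k,fy=k,interpolation=cv2.INTER_CUBIC)[o[1]*k:(o[1]+h)*k,o[0]*k:(o[0]+w)*k].copy()
if __name__=="__main__":
    o=(260,220);q=(230,240)
    dish=fit([(T,up(o,(140,74)),(.079,.069,.055)),(T,up(o,(356,126)),(.079,-.069,.055)),(T,up(o,(74,314)),(-.079,.069,.078)),(T,up(o,(300,364)),(-.079,-.069,.078)),
     (S,up(q,(350,74)),(.079,.069,.055)),(S,up(q,(427,195)),(.079,-.069,.055)),(S,up(q,(212,312)),(-.079,-.069,0)),(S,up(q,(427,252)),(.079,-.069,0))],[.5,0,-.2],"dish")
    o=(155,150);q=(240,160)
    scale=fit([(T,up(o,(62,108)),(.085,.09,.156)),(T,up(o,(366,84)),(.085,-.09,.156)),(T,up(o,(387,365)),(-.085,-.09,.156)),(T,up(o,(75,393)),(-.085,.09,.156)),
     (S,up(q,(65,127)),(-.085,.09,.156)),(S,up(q,(235,41)),(.085,.09,.156)),(S,up(q,(385,140)),(.085,-.09,.156)),(S,up(q,(205,235)),(-.085,-.09,.156)),
     (S,up(q,(212,385)),(-.085,-.085,0)),(S,up(q,(378,297)),(.085,-.085,0))],[.6,.25,0.05],"scale")
    o=(350,130);q=(330,210);c3=np.cos(np.pi/6)
    wt=(-.0215,.2472); L=.185
    wr=(wt[0]+L*c3,wt[1]+L*.5)
    chute=fit([(T,up(o,(303,378)),lambda p:(wt[0],.039+p[3]/2,wt[1])),(T,up(o,(455,415)),lambda p:(wt[0],-.039-p[3],wt[1])),
      (T,up(o,(560,75)),lambda p:(wr[0],-.039-p[3],wr[1])),(T,up(o,(395,30)),lambda p:(wr[0],.039+p[3],wr[1])),
      (S,up(q,(278,298)),lambda p:(wt[0],-.039-p[3],wt[1])),(S,up(q,(216,212)),lambda p:(wt[0],.039+p[3],wt[1])),
      (S,up(q,(470,27)),lambda p:(wr[0],.039+p[3],wr[1])),(S,up(q,(541,104)),lambda p:(wr[0],-.039-p[3],wr[1])),
      (S,up(q,(302,460)),(.0075,-.035,.098)),(S,up(q,(250,396)),(.0075,.035,.098))],[.65,-.25,-.25,.004],"chute")
    pickle.dump(dict(dish=dish,scale=scale,chute=chute[:3]),open("fit.pkl","wb"))
    # bars
    hsv=lambda f:cv2.cvtColor(f["color"],cv2.COLOR_BGR2HSV)
    def sil(f,p,d):
        x,y,h=d; P=np.array([(a*x/2,b*y/2,z) for a in(-1,1) for b in(-1,1) for z in(0,h)])
        return cv2.convexHull((proj(f,tf(p,P))).astype(np.float32))
    def barfit(ms,d,p0,name):
        def cost(p):
            c=0
            for f,m in ms:
                h=sil(f,p,d)[:,0]; im=np.zeros((480,640),np.uint8)
                ys,xs=np.nonzero(m); x0,y0=xs.min()-8,ys.min()-8;w,hh=xs.max()-x0+8,ys.max()-y0+8
                im=np.zeros((hh*8,w*8),np.uint8); cv2.fillConvexPoly(im,(((h-(x0,y0)+.5)*8-.5)).round().astype(np.int32),1)
                M=np.kron(m[y0:y0+hh,x0:x0+w].astype(np.uint8),np.ones((8,8),np.uint8))
                c+=(im!=M).sum()/M.sum()
            return c
        best=None
        for y in np.arange(0,np.pi,np.pi/8):
            s=minimize(cost,[p0[0],p0[1],y],method="Nelder-Mead",options=dict(initial_simplex=np.array([[p0[0],p0[1],y],[p0[0]+.01,p0[1],y],[p0[0],p0[1]+.01,y],[p0[0],p0[1],y+.3]]),maxiter=150))
            if best is None or s.fun<best.fun: best=s
        print(name,np.round(best.x,4),best.fun); return best.x
    def pick(f,q,near):
        for r in f["m"][q]:
            b=r["box"]
            if abs((b[0]+b[2])/2-near[0])<8 and abs((b[1]+b[3])/2-near[1])<8: return r["pixels"]
    for n,d,ta,sa in [("bar_light",(.07,.03,.025),(402,343),(293,367)),("bar_heavy",(.07,.022,.022),(321,213),(353,272))]:
        p0=onz(T,*ta,.015)
        r=barfit([(T,pick(T,n,ta)),(S,pick(S,n,sa))],d,p0,n)
        D=load("fit"); D[n]=r; pickle.dump(D,open("fit.pkl","wb"))
    D=load("fit")
    def box(x0,x1,y0,y1,z0,z1):
        c=[(x,y,z) for x in(x0,x1) for y in(y0,y1) for z in(z0,z1)]
        return [(a,b) for i,a in enumerate(c) for b in c[i+1:] if sum(u!=v for u,v in zip(a,b))==1]
    segs=dict(dish=box(-.079,.079,-.069,.069,0,.055)+box(-.103,-.079,-.015,.015,.03,.13),scale=box(-.085,.085,-.085,.085,0,.05)+box(-.085,.085,-.09,.09,.150,.156),
      chute=box(.0075,.0125,-.035,.035,.098,.183)+[((0,-.039,.21),(0,.039,.21))]+[((wt[0],s*.043,wt[1]),(wr[0],s*.043,wr[1])) for s in(-1,1)]+box(.09,.2,-.05,.05,0,.001),
      bar_light=box(-.035,.035,-.015,.015,0,.025),bar_heavy=box(-.035,.035,-.011,.011,0,.022))
    ims=[]
    for f,o,w,h,k,nm in [(T,(160,130),340,240,2,"ov_t"),(S,(240,160),240,230,3,"ov_s")]:
        im=crop(f,o,w,h,k)
        for n in segs: draw(f,D[n],segs[n],im,o,k)
        cv2.imwrite(f"pics/{nm}.png",im[:600,:800])
E
python3 fit.py
```

```text
dish [ 0.5211  0.0089 -0.1208] res [[-0.5, -0.4], [-0.1, -0.9], [-0.2, 0.7], [-0.2, 1.5], [1.0, -0.3], [0.4, 0.0], [-0.3, 1.0], [0.3, 0.4]]
scale [0.6348 0.262  0.2054] res [[-0.3, 0.4], [0.4, -0.6], [0.2, -0.5], [-0.4, -0.1], [-1.9, -1.2], [-0.2, 0.4], [0.2, 0.2], [0.2, -1.3], [-0.6, 2.4], [0.5, 1.5]]
chute [ 0.6445 -0.2657 -0.1268  0.0026] res [[0.5, -0.0], [0.1, -0.5], [-0.4, -0.3], [0.6, 1.9], [0.1, 0.3], [-0.4, -0.4], [0.2, -0.8], [1.4, 0.4], [-0.8, 0.2], [-0.6, -2.6]]
bar_light [ 0.3817 -0.2243  0.257 ] 0.23362334731756929
bar_heavy [ 0.687   0.0085 -0.777 ] 0.27745194523388894
```

View pics/ov_t.png

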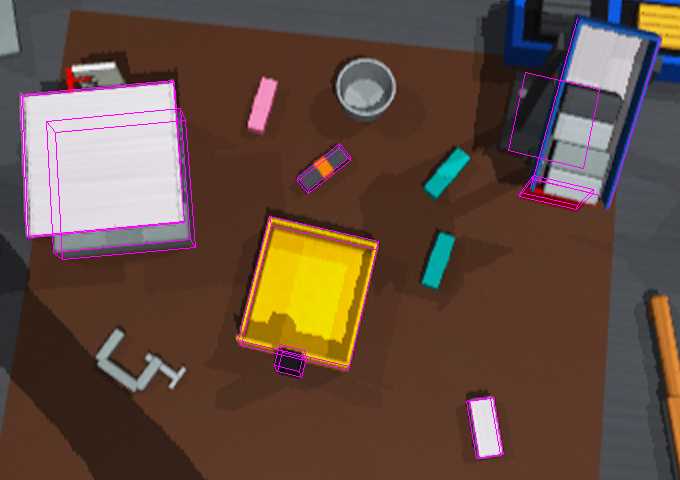

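View pics/ov_s.png

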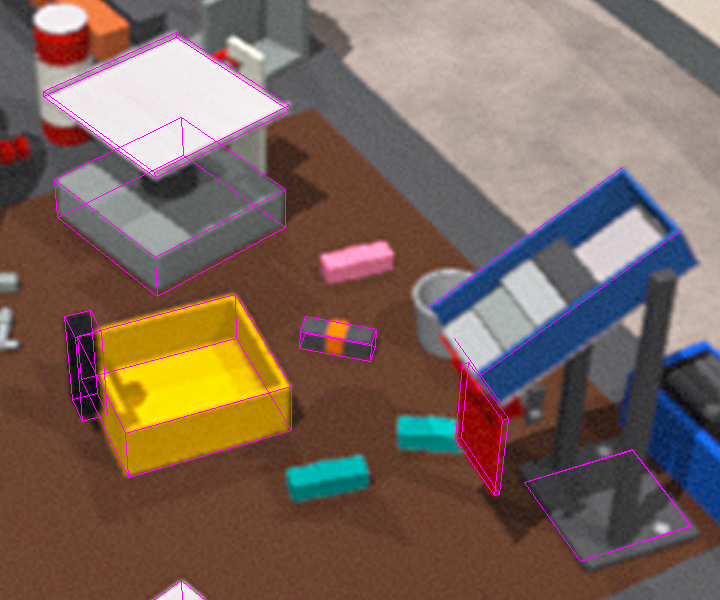

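The overlays match both views to within a few mm. The only black-handled yellow dish is at top (315,275). I choose the dark bar with the orange middle at top (321,213) as bar_heavy, not pink (290,182) or turquoise (383,215) and (379,260). bar_light is the only pale one, at (402,343).

```bash
cat > go.py <<'E'
import sys,numpy as np
from h import *
from scipy.spatial.transform import Rotation as R
def where(): 
    s=state(); r=np.array(s["eef_rot"]); print("t%.2f"%s["t"],"pos",np.round(s["position"],4),"yang %.3f"%np.arctan2(r[1,1],r[0,1]),"tilt",np.round(r[:2,2],4),"F",np.round(s["force"],2),"M",np.round(s["moment"],2),"gap %.3f"%s["finger_gap"],"q",np.round(s["joint_pos"],2))
    return s
if __name__=="__main__":
    s=where()
    if len(sys.argv)>3:
        x,y,z,a=map(float,sys.argv[1:5])
        r=np.array(s["eef_rot"]); y0=np.arctan2(r[1,1],r[0,1])
        a=a+np.pi*round((y0-a)/np.pi)
        Y=np.array([np.cos(a),np.sin(a),0]);Z=np.array([0,0,-1.]);X=np.cross(Y,Z)
        Rt=np.stack([X,Y,Z],1)
        d=r.T@(np.array([x,y,z])-s["position"]); rv=R.from_matrix(r.T@Rt).as_rotvec()
        print("dist %.3f"%np.linalg.norm(d),"delta_pos",np.round(d/.4,4),"rot",np.round(rv/(np.pi/2),4), "deg %.1f"%np.degrees(np.linalg.norm(rv)))
E
python3 go.py 0.4307 0.0199 0.235 1.45
```

```text
t1.25 pos [0.2229 0.5839 0.2387] yang 1.206 tilt [0. 0.] F [ 0.34 -0.09 -0.47] M [ 0.03 -0.01  0.04] gap 0.997 q [-1.17  0.69 -0.19  1.57  0.16  0.9  -0.22]
dist 0.601 delta_pos [-0.9882 -1.1319  0.0093] rot [ 0.     -0.     -0.1553] deg 14.0
```

```bash
python3 -m jog --help 2>&1 | head -20
```

```text
invalid input: not JSON, or not a number
```

```bash
python3 -m jog '{"delta_pos":[[-0.05,-0.06,0],[-0.13,-0.15,0],[-0.21,-0.24,0],[-0.29,-0.335,0],[-0.37,-0.43,0]],"rotation":[[0,0,0],[0,0,-0.02],[0,0,-0.04],[0,0,-0.06],[0,0,-0.08]]}' 1 3
python3 go.py 0.4307 0.0199 0.235 1.45
```

```text
t: 1.75
position: [0.3004, 0.3687, 0.2389]
eef_rot: [[-0.972, 0.235, 0.001], [0.235, 0.972, 0.0], [-0.001, 0.001, -1.0]]
force: [1.4, 0.0, -0.7]
finger_gap: 1.001
t1.75 pos [0.3004 0.3687 0.2389] yang 1.333 tilt [0.0006 0.0005] F [ 1.41  0.03 -0.67] M [-0.07 -0.08  0.03] gap 1.001 q [-0.81  0.5  -0.26  2.    0.21  0.66  0.13]
dist 0.372 delta_pos [-0.5218 -0.771   0.0096] rot [ 0.0004  0.0003 -0.0743] deg 6.7
```

```bash
python3 -m jog '{"delta_pos":[[-0.068,-0.1,0],[-0.136,-0.2,0],[-0.204,-0.3,0],[-0.272,-0.4,0],[-0.34,-0.5,0]],"rotation":[[0,0,-0.01],[0,0,-0.025],[0,0,-0.04],[0,0,-0.055],[0,0,-0.074]]}'
python3 go.py 0.4307 0.0199 0.235 1.45
```

```text
t: 2.25
position: [0.3853, 0.1422, 0.239]
eef_rot: [[-0.993, 0.121, 0.001], [0.121, 0.993, 0.0], [-0.001, 0.001, -1.0]]
force: [0.4, -0.1, -0.1]
finger_gap: 0.999
t2.25 pos [0.3853 0.1422 0.239 ] yang 1.449 tilt [0.001  0.0005] F [ 0.38 -0.05 -0.13] M [-0.01  0.    0.02] gap 0.999 q [-0.24  0.43 -0.33  2.17  0.25  0.57  0.7 ]
dist 0.131 delta_pos [-0.1497 -0.2898  0.01  ] rot [ 0.0004  0.0006 -0.0004] deg 0.1
```

```bash
python3 -m jog '{"delta_pos":[[-0.055,-0.1,0],[-0.1,-0.19,0.01],[-0.13,-0.25,0.01],[-0.147,-0.28,0.04],[-0.1497,-0.29,0.08]],"rotation":[[0,0,0],[0,0,0],[0,0,0],[0,0,0],[0,0,0]]}'
python3 go.py 0.4307 0.0199 0.089 1.45
python3 - <<'E'
from h import *
f=grab_frame("wrist"); cv2.imwrite("pics/w1.png",f["color"]); f2=grab_frame("top")
cv2.imwrite("pics/t1.png",cv2.resize(f2["color"][220:340,240:400],None,fx=4,fy=4,interpolation=2))
E
```

```text
t: 2.75
position: [0.4311, 0.0203, 0.2064]
eef_rot: [[-0.992, 0.126, 0.003], [0.126, 0.992, 0.0], [-0.003, 0.001, -1.0]]
force: [-0.5, 0.6, -0.6]
finger_gap: 1.001
t2.75 pos [0.4311 0.0203 0.2064] yang 1.445 tilt [0.0026 0.0004] F [-0.5   0.57 -0.64] M [-0.01  0.02 -0.08] gap 1.001 q [ 0.05  0.51 -0.31  2.16  0.31  0.51  0.95]
dist 0.117 delta_pos [ 0.0017 -0.0013  0.2934] rot [ 0.0004  0.0016 -0.0032] deg 0.3
```

View pics/w1.png

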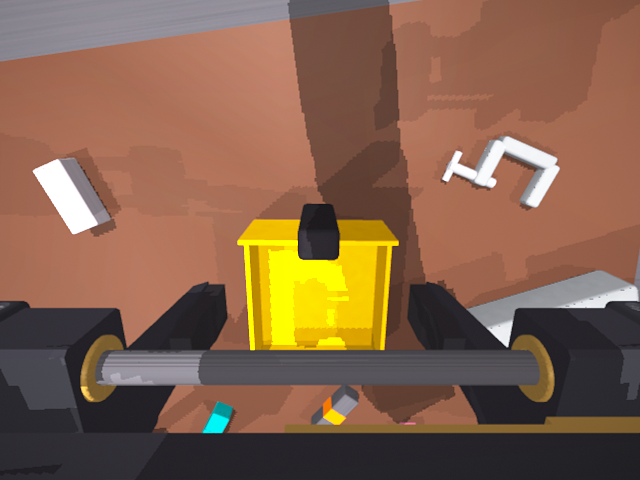

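View pics/t1.png

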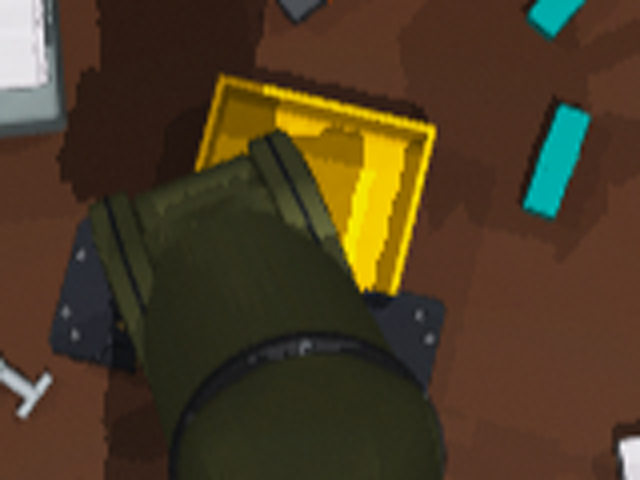

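```bash
python3 - <<'E'
from fit import *
D=load("fit"); f=grab_frame("wrist"); im=f["color"].copy()
def box(x0,x1,y0,y1,z0,z1):
    c=[(x,y,z) for x in(x0,x1) for y in(y0,y1) for z in(z0,z1)]
    return [(a,b) for i,a in enumerate(c) for b in c[i+1:] if sum(u!=v for u,v in zip(a,b))==1]
im=cv2.resize(im,None,fx=2,fy=2)[360:760,400:900]
draw(f,D["dish"],box(-.103,-.079,-.015,.015,.03,.13)+box(-.079,-.075,-.069,.069,0,.078),im,(200,180),2)
cv2.imwrite("pics/w2.png",im)
E
```

```text
(no output)
```

View pics/w2.png

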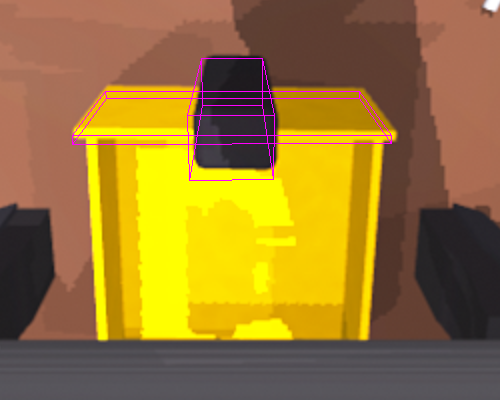

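The model overlay sits about 2–3 mm too far forward of the handle at crop (235,115), so I shift 2 mm back and go down.

```bash
python3 -m jog '{"delta_pos":[[0.006,0.002,0.07],[0.006,0.002,0.15],[0.006,0.002,0.22],[0.006,0.002,0.27],[0.006,0.002,0.293]],"rotation":[[0,0,0],[0,0,0],[0,0,0],[0,0,0],[0,0,0]]}'
python3 go.py
```

```text
t: 3.4
position: [0.4272, 0.0241, 0.0884]
eef_rot: [[-0.993, 0.12, -0.001], [0.12, 0.993, 0.0], [0.001, 0.0, -1.0]]
force: [-0.7, -0.5, 0.3]
finger_gap: 0.998
t3.40 pos [0.4272 0.0241 0.0884] yang 1.451 tilt [-0.0013  0.0004] F [-0.73 -0.48  0.3 ] M [-0.02  0.02 -0.  ] gap 0.998 q [-0.11  0.75 -0.09  2.27  0.46  0.14  0.82]
```

```bash
python3 -m jog '{"delta_pos":[[-0.003,-0.006,0],[-0.003,-0.006,0],[-0.003,-0.006,0],[-0.003,-0.006,0],[-0.003,-0.006,0]],"rotation":[[0,0,0],[0,0,0],[0,0,0],[0,0,0],[0,0,0]]}' -1 60
python3 go.py
```

```text
t: 3.9
position: [0.4288, 0.02, 0.0901]
eef_rot: [[-0.992, 0.123, 0.001], [0.123, 0.992, 0.0], [-0.001, 0.001, -1.0]]
force: [-0.2, -0.2, -1.3]
finger_gap: 0.572
t3.90 pos [0.4288 0.02   0.0901] yang 1.448 tilt [0.0013 0.0004] F [-0.22 -0.22 -1.32] M [-0.01 -0.02 -0.02] gap 0.572 q [-0.1   0.75 -0.09  2.27  0.46  0.14  0.83]
```

Still closing.

```bash
python3 -m jog '{"delta_pos":[[0,0,0],[0,0,0],[0,0,0],[0,0,0],[0,0,0]],"rotation":[[0,0,0],[0,0,0],[0,0,0],[0,0,0],[0,0,0]]}' -1 60
python3 go.py
```

```text
t: 4.4
position: [0.4285, 0.0201, 0.0896]
eef_rot: [[-0.992, 0.122, 0.0], [0.122, 0.992, 0.0], [-0.0, 0.0, -1.0]]
force: [-0.0, -0.6, 3.4]
finger_gap: 0.334
t4.40 pos [0.4285 0.0201 0.0896] yang 1.448 tilt [0.0002 0.0002] F [-0.03 -0.63  3.44] M [0.16 0.03 0.04] gap 0.334 q [-0.1   0.75 -0.09  2.27  0.46  0.14  0.83]
```

```bash
python3 -m jog '{"delta_pos":[[0,0,-0.02],[0,0,-0.06],[0,0,-0.11],[0,0,-0.16],[0,0,-0.2]],"rotation":[[0,0,0],[0,0,0],[0,0,0],[0,0,0],[0,0,0]]}' -1 60
python3 go.py 0.445 -0.240 0.170 1.444
python3 - <<'E'
from h import *
f=grab_frame("side"); cv2.imwrite("pics/s2.png",cv2.resize(f["color"][200:350,220:440],None,fx=3,fy=3,interpolation=2))
E
```

```text
t: 4.9
position: [0.4281, 0.0197, 0.1708]
eef_rot: [[-0.992, 0.123, -0.0], [0.123, 0.992, -0.0], [0.0, -0.0, -1.0]]
force: [-0.1, -0.7, 0.3]
finger_gap: 0.333
t4.90 pos [0.4281 0.0197 0.1708] yang 1.448 tilt [-0.0002 -0.0002] F [-0.07 -0.74  0.26] M [0.04 0.09 0.05] gap 0.333 q [ 0.02  0.58 -0.27  2.2   0.38  0.4   0.89]
dist 0.260 delta_pos [-0.1218 -0.6392  0.0021] rot [-0.0002 -0.0001  0.0023] deg 0.2
```

View pics/s2.png

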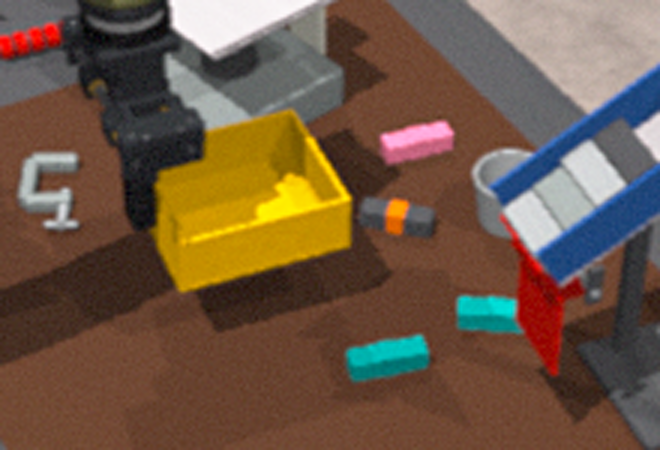

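The dish is lifted level (crop centre about (255,215)). Next I move sideways to stand in front of the chute.

```bash
python3 -m jog '{"delta_pos":[[-0.01,-0.04,0],[-0.025,-0.12,0],[-0.045,-0.22,0],[-0.065,-0.32,0],[-0.08,-0.42,0]],"rotation":[[0,0,0],[0,0,0],[0,0,0],[0,0,0],[0,0,0.002]]}' -1 60
python3 -m jog '{"delta_pos":[[-0.015,-0.085,0],[-0.03,-0.15,0],[-0.04,-0.195,0],[-0.042,-0.215,0],[-0.042,-0.219,0]],"rotation":[[0,0,0],[0,0,0],[0,0,0],[0,0,0],[0,0,0]]}' -1 60
python3 go.py 0.445 -0.240 0.170 1.444
python3 - <<'E'
from h import *
for n in("side","top"):
    f=grab_frame(n); pickle.dump(f,open(n+"3.pkl","wb"))
    c=f["color"][180:350,280:500] if n=="side" else f["color"][130:330,330:530]
    cv2.imwrite(f"pics/{n}3.png",cv2.resize(c,None,fx=3,fy=3,interpolation=2))
E
```

```text
t: 5.45
position: [0.4392, -0.1523, 0.1692]
eef_rot: [[-0.992, 0.126, -0.001], [0.126, 0.992, 0.0], [0.001, 0.0, -1.0]]
force: [0.6, 0.2, -1.4]
finger_gap: 0.333
t: 5.95
position: [0.4445, -0.2403, 0.1691]
eef_rot: [[-0.992, 0.127, -0.001], [0.127, 0.992, 0.0], [0.001, 0.0, -1.0]]
force: [0.4, 0.8, -1.6]
finger_gap: 0.333
t5.95 pos [ 0.4445 -0.2403  0.1691] yang 1.443 tilt [-0.0011  0.0002] F [ 0.42  0.77 -1.6 ] M [ 0.07  0.15 -0.  ] gap 0.333 q [ 0.64  0.66 -0.38  1.99  0.43  0.57  1.41]
dist 0.001 delta_pos [-0.001   0.0009 -0.0023] rot [ 0.0001 -0.0007 -0.0006] deg 0.1
```

View pics/side3.png

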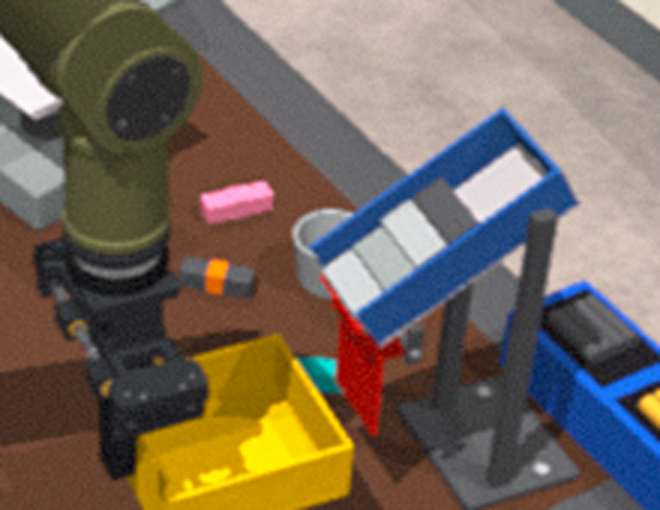

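View pics/top3.png

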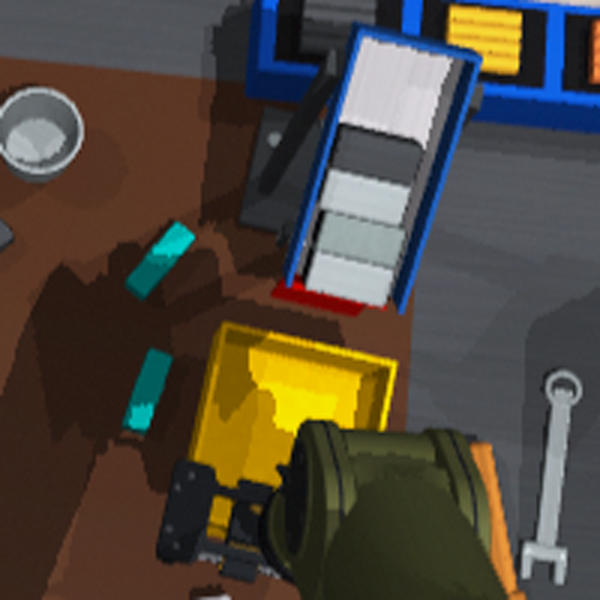

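```bash
python3 - <<'E'
from h import *
T=load("top3");S=load("side3")
c=np.cos(-.127);s=np.sin(-.127);P0=np.array([.4445,-.2403,0.1691-.089])
for z in(.055,):
  for y in(.069,-.069):
    x=.091+.079; p=P0+[c*x-s*y,s*x+c*y,z]
    print(y,(proj(T,p)[0]-[330,130])*3,(proj(S,p)[0]-[280,180])*3)
E
```

```text
0.069 [223.16057663 319.84935748] [277.09421115 331.75629147]
-0.069 [397.60670272 360.63587069] [351.93327697 444.59459613]
```

```bash
python3 -m jog '{"delta_pos":[[-0.02,0,0],[-0.05,0,0],[-0.09,0,0],[-0.13,0,0],[-0.165,0,0]],"rotation":[[0,0,0],[0,0,0],[0,0,0],[0,0,0],[0,0,0]]}' -1 60
python3 -m jog '{"delta_pos":[[-0.02,0,0],[-0.033,0,0],[-0.033,0,0],[-0.033,0,0],[-0.033,0,0]],"rotation":[[0,0,0],[0,0,0],[0,0,0],[0,0,0],[0,0,0]]}' -1 60
python3 go.py 0.5225 -0.2501 0.170 1.444
python3 - <<'E'
from h import *
for n in("side","top"):
    f=grab_frame(n); pickle.dump(f,open(n+"4.pkl","wb"))
    c=f["color"][180:350,280:500] if n=="side" else f["color"][130:330,330:530]
    cv2.imwrite(f"pics/{n}4.png",cv2.resize(c,None,fx=3,fy=3,interpolation=2))
E
```

```text
t: 6.55
position: [0.5109, -0.2465, 0.1691]
eef_rot: [[-0.992, 0.124, -0.003], [0.124, 0.992, 0.001], [0.003, 0.001, -1.0]]
force: [-2.9, -0.0, -1.5]
finger_gap: 0.335
t: 7.05
position: [0.5225, -0.2495, 0.169]
eef_rot: [[-0.992, 0.126, -0.002], [0.126, 0.992, 0.0], [0.002, 0.0, -1.0]]
force: [-1.8, 0.4, -5.9]
finger_gap: 0.334
t7.05 pos [ 0.5225 -0.2495  0.169 ] yang 1.445 tilt [-0.0023  0.0005] F [-1.78  0.39 -5.89] M [ 0.21  0.82 -0.01] gap 0.334 q [ 0.59  0.74 -0.39  1.77  0.4   0.72  1.43]
dist 0.001 delta_pos [-0.0001 -0.0016 -0.0025] rot [ 0.0001 -0.0015  0.0005] deg 0.1
```

View pics/side4.png

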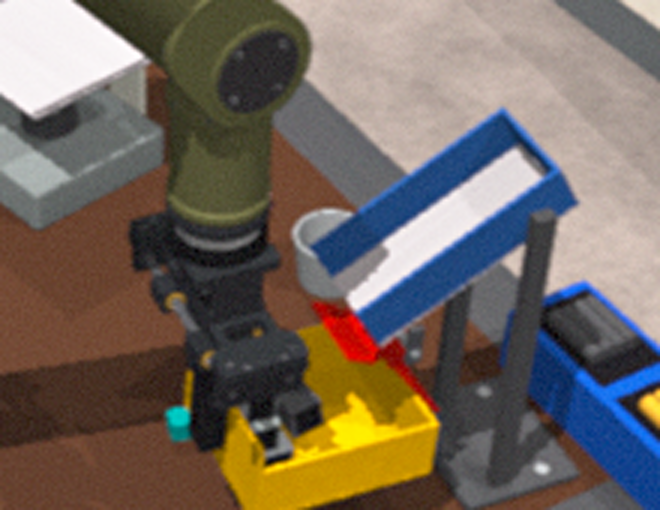

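View pics/top4.png

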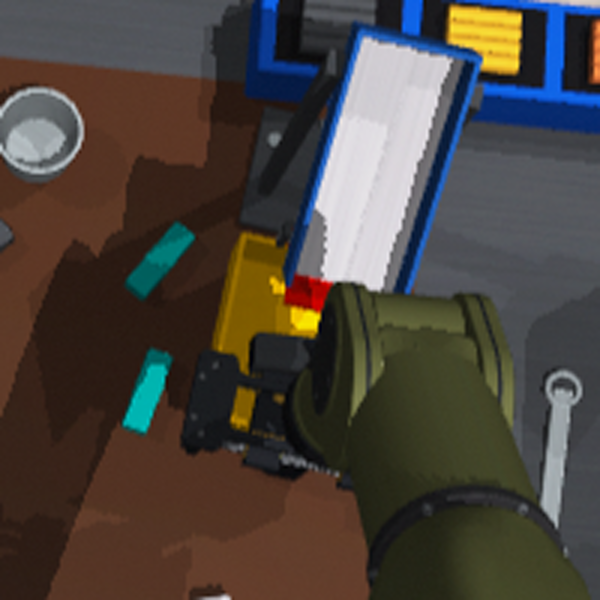

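The chute is empty in both views, and the gate stands open at side crop (345,330). I back away along the chute's -x.

```bash
python3 -m jog '{"delta_pos":[[0.02,0,0],[0.05,0,0],[0.1,0,0],[0.15,0,0],[0.19,0,0]],"rotation":[[0,0,0],[0,0,0],[0,0,0],[0,0,0],[0,0,0]]}' -1 60
python3 -m jog '{"delta_pos":[[0.03,0,0],[0.04,0,0],[0.04,0,0],[0.04,0,0],[0.04,0,0]],"rotation":[[0,0,0],[0,0,0],[0,0,0],[0,0,0],[0,0,0]]}' -1 60
python3 go.py
python3 - <<'E'
from h import *
for n in("side","top","wrist"):
    f=grab_frame(n); pickle.dump(f,open(n+"5.pkl","wb"))
    c=f["color"][180:380,260:500] if n=="side" else f["color"][130:330,330:530]
    if n=="wrist": cv2.imwrite(f"pics/{n}5.png",f["color"])
    else: cv2.imwrite(f"pics/{n}5.png",cv2.resize(c,None,fx=3,fy=3,interpolation=2))
F=[]
for i in range(3): grab_frame("top"); F.append(state()["force"])
print(np.round(F,2))
E
```

```text
t: 7.65
position: [0.4482, -0.2402, 0.1702]
eef_rot: [[-0.992, 0.126, 0.003], [0.126, 0.992, -0.001], [-0.003, -0.0, -1.0]]
force: [0.4, -0.7, -2.6]
finger_gap: 0.337
t: 8.15
position: [0.4339, -0.2381, 0.1697]
eef_rot: [[-0.992, 0.125, 0.002], [0.125, 0.992, -0.0], [-0.002, 0.0, -1.0]]
force: [0.4, 0.3, -2.9]
finger_gap: 0.332
t8.15 pos [ 0.4339 -0.2381  0.1697] yang 1.445 tilt [ 0.002  -0.0001] F [ 0.36  0.31 -2.88] M [0.02 0.21 0.03] gap 0.332 q [ 0.64  0.65 -0.37  2.02  0.44  0.55  1.41]
[[ 0.49 -0.43 -3.29]
 [ 0.   -0.36 -3.86]
 [-1.33 -0.24 -3.91]]
```

View pics/side5.png

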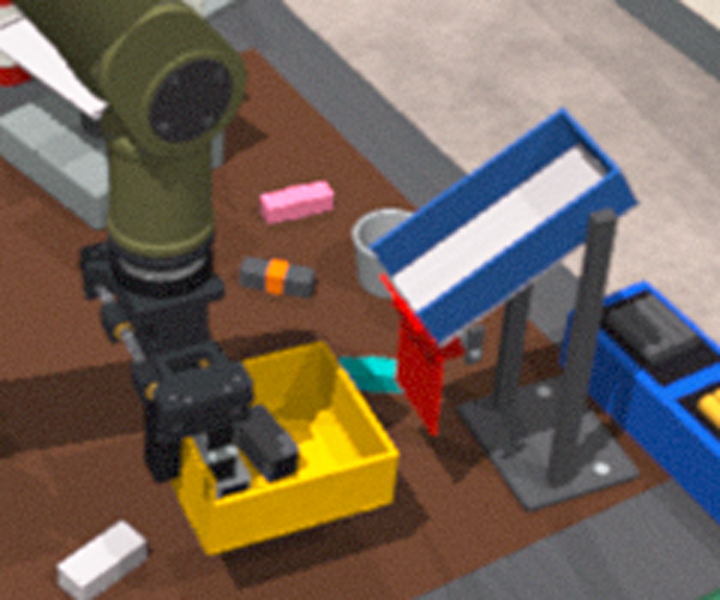

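View pics/wrist5.png

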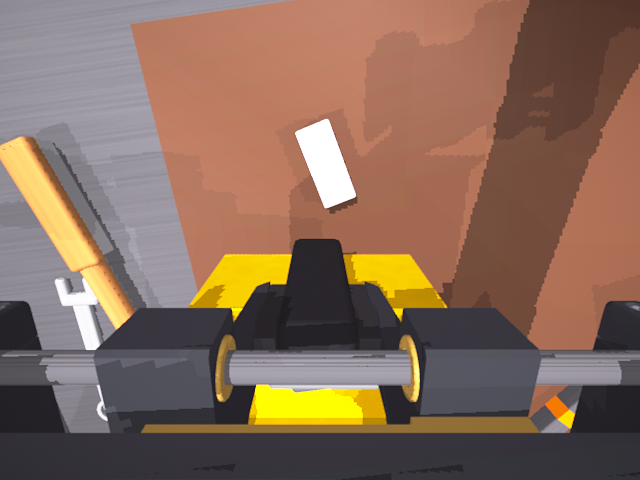

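View pics/top5.png

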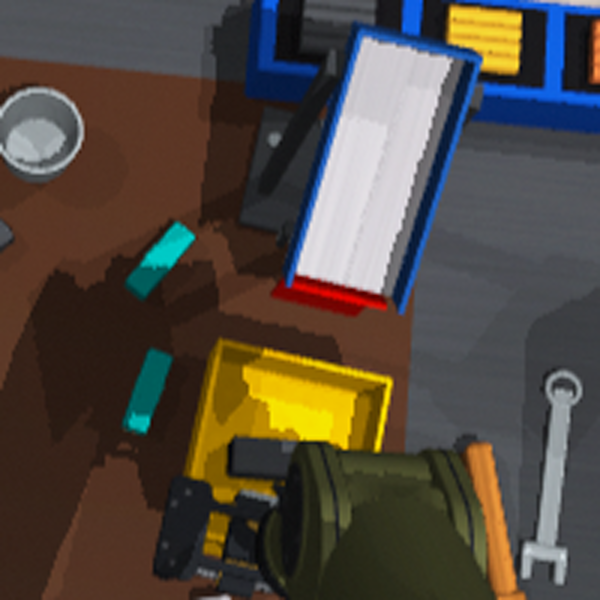

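All four pieces have left the chute, and I can see at least three in the dish around side crop (245,450). The steady load reads about 3.9 N. Next: lift and carry.

```bash
python3 -m jog '{"delta_pos":[[0,0,-0.03],[0,0,-0.09],[0,0,-0.17],[0,0.02,-0.25],[0,0.06,-0.31]],"rotation":[[0,0,0],[0,0,0],[0,0,0],[0,0,0],[0,0,0]]}' -1 60
python3 go.py 0.5457 0.2434 0.3 1.776
```

```text
t: 8.95
position: [0.4356, -0.2153, 0.2951]
eef_rot: [[-0.992, 0.128, 0.001], [0.128, 0.992, -0.001], [-0.001, -0.001, -1.0]]
force: [1.2, -0.3, -3.3]
finger_gap: 0.336
t8.95 pos [ 0.4356 -0.2153  0.2951] yang 1.442 tilt [ 0.0013 -0.0012] F [ 1.2  -0.27 -3.29] M [ 0.01  0.07 -0.02] gap 0.336 q [ 0.69  0.46 -0.5   1.89  0.28  0.86  1.5 ]
dist 0.472 delta_pos [-0.1257  1.1726 -0.0132] rot [-0.0008  0.0008 -0.2126] deg 19.1
```

```bash
python3 -m jog '{"delta_pos":[[-0.01,0.08,-0.01],[-0.02,0.17,-0.01],[-0.03,0.27,-0.01],[-0.04,0.37,-0.01],[-0.05,0.47,-0.01]],"rotation":[[0,0,-0.01],[0,0,-0.03],[0,0,-0.05],[0,0,-0.07],[0,0,-0.09]]}' -1 60
python3 go.py 0.5457 0.2434 0.3 1.776
```

```text
t: 9.45
position: [0.479, -0.0288, 0.2975]
eef_rot: [[-1.0, -0.016, -0.0], [-0.016, 1.0, -0.0], [0.0, -0.0, -1.0]]
force: [-0.5, -0.0, -3.8]
finger_gap: 0.332
t9.45 pos [ 0.479  -0.0288  0.2975] yang 1.587 tilt [-0.0001 -0.0001] F [-0.46 -0.03 -3.79] M [-0.    0.08  0.01] gap 0.332 q [ 0.33  0.46 -0.54  1.9   0.3   0.87  1.22]
dist 0.280 delta_pos [-0.178   0.6777 -0.0063] rot [-1.000e-04 -1.000e-04 -1.202e-01] deg 10.8
```

```bash
python3 -m jog '{"delta_pos":[[-0.03,0.1,-0.005],[-0.06,0.21,-0.005],[-0.09,0.32,-0.005],[-0.115,0.42,-0.005],[-0.135,0.5,-0.005]],"rotation":[[0,0,-0.02],[0,0,-0.045],[0,0,-0.07],[0,0,-0.095],[0,0,-0.12]]}' -1 60
python3 go.py 0.5457 0.2434 0.3 1.776
```

```text
t: 9.95
position: [0.5298, 0.1737, 0.2994]
eef_rot: [[-0.978, -0.206, -0.0], [-0.206, 0.978, 0.001], [-0.0, 0.001, -1.0]]
force: [0.1, -0.4, -2.9]
finger_gap: 0.335
t9.95 pos [0.5298 0.1737 0.2994] yang 1.779 tilt [-0.0002  0.0014] F [ 0.05 -0.38 -2.94] M [-0.03  0.21 -0.02] gap 0.335 q [-0.05  0.57 -0.58  1.68  0.36  1.    1.03]
dist 0.072 delta_pos [-0.0749  0.1623 -0.0013] rot [0.0009 0.     0.0016] deg 0.2
```

```bash
python3 -m jog '{"delta_pos":[[-0.03,0.07,0],[-0.055,0.12,0],[-0.07,0.15,0.02],[-0.075,0.16,0.05],[-0.075,0.1623,0.08]],"rotation":[[0,0,0],[0,0,0],[0,0,0],[0,0,0],[0,0,0]]}' -1 60
python3 -m jog '{"delta_pos":[[0,0,0],[0,0,0],[0,0,0],[0,0,0],[0,0,0]],"rotation":[[0,0,0],[0,0,0],[0,0,0],[0,0,0],[0,0,0]]}' -1 60
python3 go.py 0.5457 0.2434 0.25 1.776
python3 - <<'E'
from h import *
for n in("side","top"):
    f=grab_frame(n); pickle.dump(f,open(n+"6.pkl","wb"))
    c=f["color"][130:280,220:420] if n=="side" else f["color"][130:310,150:350]
    cv2.imwrite(f"pics/{n}6.png",cv2.resize(c,None,fx=3,fy=3,interpolation=2))
    print(np.round(state()["force"],2))
E
```

```text
t: 10.45
position: [0.5459, 0.2393, 0.2658]
eef_rot: [[-0.979, -0.202, -0.001], [-0.202, 0.979, -0.001], [0.002, -0.001, -1.0]]
force: [-0.6, -0.8, -3.7]
finger_gap: 0.331
t: 10.95
position: [0.5465, 0.24, 0.268]
eef_rot: [[-0.979, -0.202, 0.001], [-0.202, 0.979, 0.0], [-0.001, 0.0, -1.0]]
force: [-0.4, -0.5, -3.2]
finger_gap: 0.334
t10.95 pos [0.5465 0.24   0.268 ] yang 1.774 tilt [0.0008 0.0004] F [-0.37 -0.49 -3.21] M [-0.04  0.23 -0.  ] gap 0.334 q [-0.18  0.66 -0.55  1.61  0.39  0.99  0.92]
dist 0.018 delta_pos [0.0002 0.0087 0.045 ] rot [ 0.0001  0.0006 -0.0012] deg 0.1
[-0.04  0.29 -3.75]
[-0.87 -0.24 -3.42]
```

View pics/side6.png

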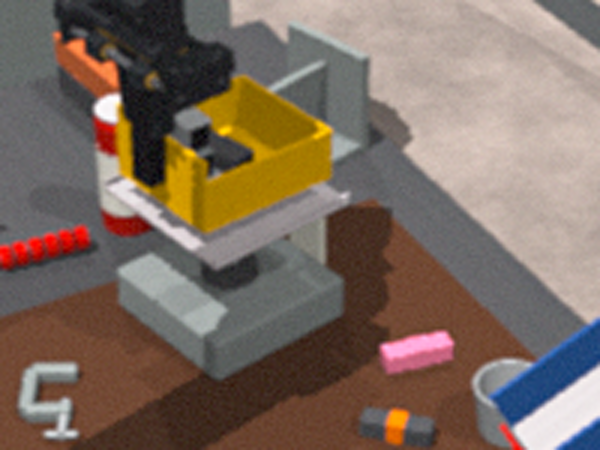

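View pics/top6.png

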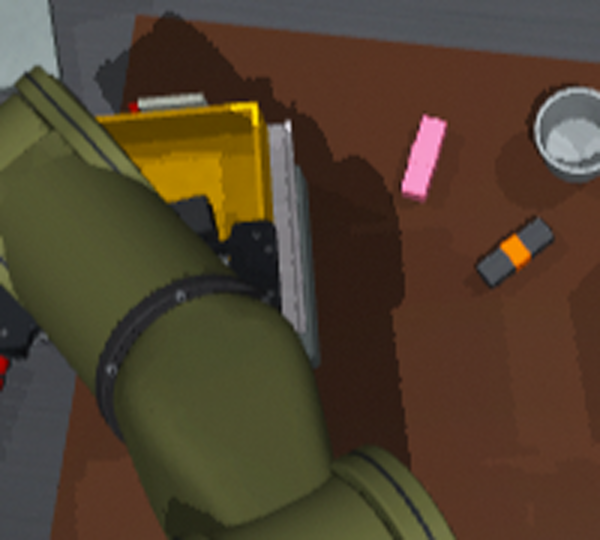

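The dish is over the pan, aligned. Lowering to about TCP z 0.211 (load is about 355 g, so roughly 28 mm of sink).

```bash
python3 -m jog '{"delta_pos":[[0,0.006,0.02],[0,0.006,0.05],[0,0.006,0.08],[0,0.006,0.11],[0,0.006,0.13]],"rotation":[[0,0,0],[0,0,0],[0,0,0],[0,0,0],[0,0,0]]}' -1 60
python3 -m jog '{"delta_pos":[[0,0,0.01],[0,0,0.014],[0,0,0.014],[0,0,0.014],[0,0,0.014]],"rotation":[[0,0,0],[0,0,0],[0,0,0],[0,0,0],[0,0,0]]}' -1 60
python3 go.py
```

```text
t: 11.55
position: [0.5453, 0.2428, 0.2143]
eef_rot: [[-0.979, -0.203, -0.001], [-0.203, 0.979, 0.0], [0.001, 0.0, -1.0]]
force: [-2.0, 0.0, 1.3]
finger_gap: 0.334
t: 12.05
position: [0.546, 0.2427, 0.2104]
eef_rot: [[-0.979, -0.202, 0.001], [-0.202, 0.979, 0.0], [-0.001, 0.0, -1.0]]
force: [-1.2, 0.7, 0.3]
finger_gap: 0.334
t12.05 pos [0.546  0.2427 0.2104] yang 1.775 tilt [0.0008 0.0005] F [-1.18  0.67  0.3 ] M [0.16 0.15 0.1 ] gap 0.334 q [-0.21  0.72 -0.51  1.67  0.44  0.86  0.87]
```

```bash
python3 -m jog '{"delta_pos":[[0,0,0],[0,0,0],[0,0,0],[0,0,0],[0,0,0]],"rotation":[[0,0,0],[0,0,0],[0,0,0],[0,0,0],[0,0,0]]}' 0.4 20
python3 go.py
```

```text
t: 12.55
position: [0.5458, 0.2425, 0.2099]
eef_rot: [[-0.979, -0.202, 0.0], [-0.202, 0.979, 0.0], [-0.0, 0.0, -1.0]]
force: [0.2, -0.4, -0.6]
finger_gap: 0.701
t12.55 pos [0.5458 0.2425 0.2099] yang 1.774 tilt [0.0001 0.0001] F [ 0.2  -0.44 -0.62] M [ 0.13  0.01 -0.01] gap 0.701 q [-0.21  0.72 -0.51  1.67  0.44  0.86  0.87]
```

```bash
python3 -m jog '{"delta_pos":[[0,0,-0.03],[0,0,-0.09],[0,0,-0.17],[0,0,-0.25],[0,0,-0.31]],"rotation":[[0,0,0],[0,0,0],[0,0,0],[0,0,0],[0,0,0]]}'
python3 go.py 0.687 0.0085 0.2 0.794
python3 - <<'E'
from h import *
T=load("top")
for n,u,v,z in [("pink",290,182,.02),("cup",342,174,.055),("tq",383,215,.02),("light",402,343,.025)]: print(n,np.round(onz(T,u,v,z),3))
for n in("side","top"):
    f=grab_frame(n); pickle.dump(f,open(n+"7.pkl","wb"))
    c=f["color"][130:280,220:420] if n=="side" else f["color"][130:310,150:350]
    cv2.imwrite(f"pics/{n}7.png",cv2.resize(c,None,fx=3,fy=3,interpolation=2))
E
```

```text
t: 13.05
position: [0.546, 0.2431, 0.337]
eef_rot: [[-0.979, -0.203, 0.002], [-0.203, 0.979, 0.002], [-0.003, 0.001, -1.0]]
force: [1.0, -0.5, -0.0]
finger_gap: 0.694
t13.05 pos [0.546  0.2431 0.337 ] yang 1.775 tilt [0.0024 0.0019] F [ 0.95 -0.48 -0.05] M [ 0.12 -0.08 -0.01] gap 0.694 q [-0.17  0.59 -0.57  1.51  0.34  1.14  0.96]
dist 0.306 delta_pos [-0.2253 -0.6462  0.3424] rot [0.0016 0.0012 0.6245] deg 56.2
pink [0.761 0.099 0.02 ]
cup [ 0.785 -0.033  0.055]
tq [ 0.699 -0.149  0.02 ]
light [ 0.382 -0.222  0.025]
```

View pics/side7.png

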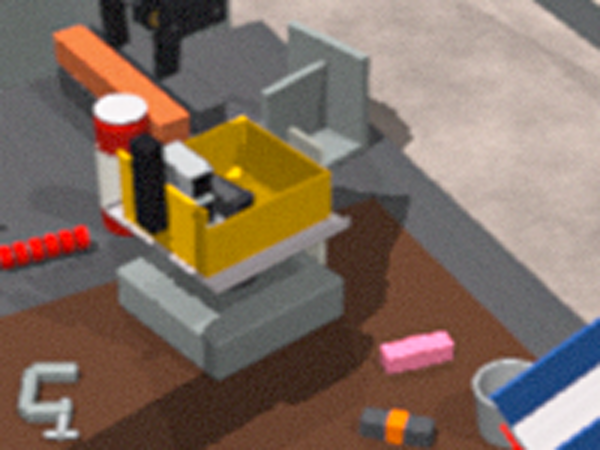

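The dish stands on the pan, with its handle at crop (148,180) and the pieces heaped by the rear wall. Now to the heavy bar.

```bash
python3 -m jog '{"delta_pos":[[-0.02,-0.07,0],[-0.05,-0.17,0],[-0.08,-0.27,0],[-0.12,-0.37,0],[-0.16,-0.47,0]],"rotation":[[0,0,0.08],[0,0,0.17],[0,0,0.26],[0,0,0.35],[0,0,0.44]]}' 0.2 20
python3 go.py 0.687 0.0085 0.15 0.794
python3 - <<'E'
from h import *
for n in("side","top"):
    f=grab_frame(n); pickle.dump(f,open(n+"8.pkl","wb"))
    c=f["color"][130:280,220:420] if n=="side" else f["color"][130:310,150:350]
    cv2.imwrite(f"pics/{n}8.png",cv2.resize(c,None,fx=3,fy=3,interpolation=2))
E
```

```text
t: 13.65
position: [0.6467, 0.0697, 0.3337]
eef_rot: [[-0.881, 0.473, -0.001], [0.473, 0.881, -0.0], [0.001, -0.001, -1.0]]
force: [0.8, -0.0, -0.2]
finger_gap: 0.602
t13.65 pos [0.6467 0.0697 0.3337] yang 1.078 tilt [-0.0008 -0.0002] F [ 0.8  -0.01 -0.24] M [ 0.02 -0.02 -0.02] gap 0.602 q [ 0.01  0.65 -0.37  1.34  0.24  1.19  0.7 ]
dist 0.198 delta_pos [-0.1615 -0.087   0.4591] rot [-0.0004 -0.0004  0.1809] deg 16.3
```

View pics/top8.png

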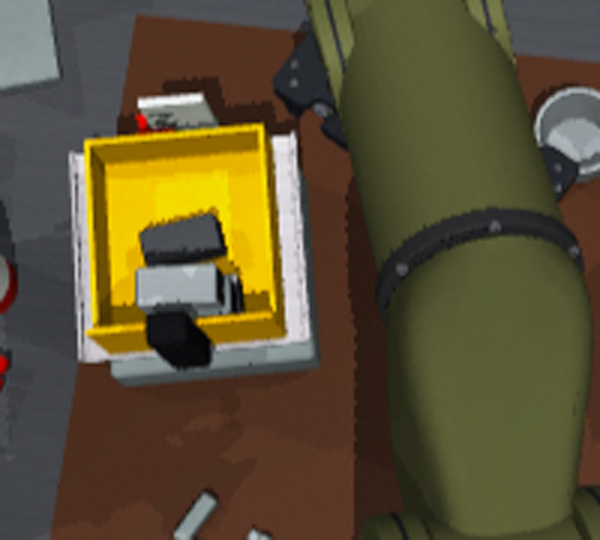

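View pics/side8.png

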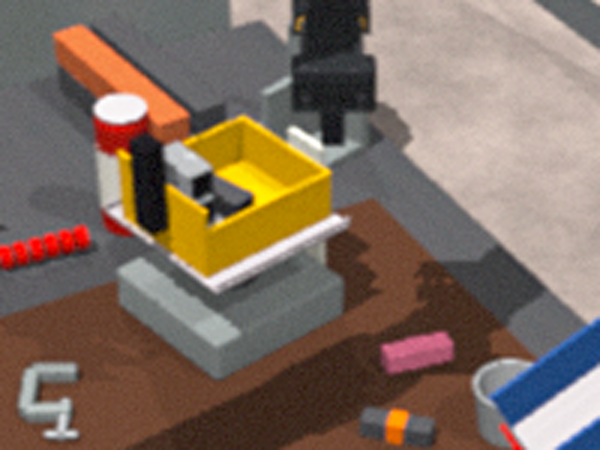

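```bash
python3 - <<'E'
from fit import *
D=load("fit");T8=load("top8");S8=load("side8");p=D["scale"]
for f,o,obs in [(T8,(150,130),[((72,153),(.085,.09)),((297,133),(.085,-.09)),((80,361),(-.085,.09))]),(S8,(220,130),[((102,205),(-.085,.09)),((215,292),(-.085,-.09)),((351,222),(.085,-.09))])]:
    for px,m in obs:
        uv=np.array([(px[0]+.5)/3-.5+o[0],(px[1]+.5)/3-.5+o[1]])
        zs=np.arange(.05,.17,.0005); e=[np.linalg.norm(proj(f,tf(p,(m[0],m[1],z)))[0]-uv) for z in zs]
        i=int(np.argmin(e)); print(zs[i]-.006,"sink %.4f"%(.156-zs[i]),"err",round(e[i],2))
E
python3 go.py 0.687 0.0085 0.12 0.794
```

```text
0.11900000000000005 sink 0.0310 err 0.57
0.11900000000000005 sink 0.0310 err 0.53
0.12100000000000005 sink 0.0290 err 0.25
0.12200000000000005 sink 0.0280 err 1.05
0.11500000000000006 sink 0.0350 err 0.24
0.11800000000000006 sink 0.0320 err 0.64
t13.75 pos [0.6491 0.0628 0.3327] yang 1.070 tilt [ 0.0007 -0.0061] F [-0.39 -0.04 -1.05] M [-0.   -0.01  0.03] gap 0.600 q [ 0.02  0.66 -0.36  1.34  0.24  1.19  0.7 ]
dist 0.223 delta_pos [-0.1465 -0.0708  0.5326] rot [-0.0029  0.0027  0.1757] deg 15.8
```

The pan has sunk about 30 mm (≈380 g). Adding 260 g gives about 50 mm, the middle of the band, so the heavy bar alone is enough.

```bash
python3 -m jog '{"delta_pos":[[-0.04,-0.02,0.06],[-0.08,-0.04,0.16],[-0.11,-0.055,0.26],[-0.135,-0.065,0.36],[-0.1465,-0.071,0.44]],"rotation":[[0,0,0.05],[0,0,0.1],[0,0,0.14],[0,0,0.17],[0,0,0.176]]}' 0.2 20
python3 go.py 0.687 0.0085 0.15 0.794
python3 - <<'E'
from fit import *
D=load("fit"); f=grab_frame("wrist"); pickle.dump(f,open("w9.pkl","wb")); im=f["color"].copy()
def box(x0,x1,y0,y1,z0,z1):
    c=[(x,y,z) for x in(x0,x1) for y in(y0,y1) for z in(z0,z1)]
    return [(a,b) for i,a in enumerate(c) for b in c[i+1:] if sum(u!=v for u,v in zip(a,b))==1]
draw(f,D["bar_heavy"],box(-.035,.035,-.011,.011,0,.022),im,(0,0),1)
cv2.imwrite("pics/w9.png",im)
E
```

```text
t: 14.25
position: [0.684, 0.0179, 0.155]
eef_rot: [[-0.721, 0.692, -0.003], [0.692, 0.721, -0.001], [0.002, -0.002, -1.0]]
force: [0.0, -0.1, -0.1]
finger_gap: 0.602
t14.25 pos [0.684  0.0179 0.155 ] yang 0.806 tilt [-0.0028 -0.0007] F [ 0.01 -0.12 -0.12] M [-0.07  0.03 -0.01] gap 0.602 q [ 0.04  0.87 -0.26  1.44  0.26  0.87  0.5 ]
dist 0.011 delta_pos [-0.0218 -0.0118  0.0124] rot [-0.0016 -0.001   0.0075] deg 0.7
```

View pics/w9.png

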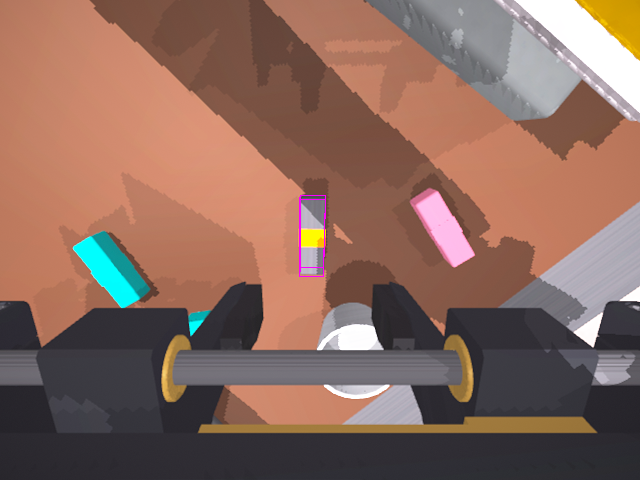

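The overlay lies right on the bar with the orange middle, wrist view (313,236). Pink at (443,228) and turquoise at (112,270) are clear of the fingers. Going down.

```bash
python3 -m jog '{"delta_pos":[[-0.012,-0.006,0.05],[-0.022,-0.012,0.13],[-0.022,-0.012,0.22],[-0.022,-0.012,0.3],[-0.022,-0.012,0.35]],"rotation":[[0,0,0.004],[0,0,0.0075],[0,0,0.0075],[0,0,0.0075],[0,0,0.0075]]}' 0.2 20
python3 go.py 0.687 0.0085 0.004 0.794
```

```text
t: 14.8
position: [0.6865, 0.01, 0.016]
eef_rot: [[-0.715, 0.699, -0.003], [0.699, 0.715, 0.001], [0.003, -0.002, -1.0]]
force: [-0.5, -0.2, -0.0]
finger_gap: 0.602
t14.80 pos [0.6865 0.01   0.016 ] yang 0.797 tilt [-0.0031  0.0005] F [-0.47 -0.24 -0.04] M [-0.02  0.05  0.01] gap 0.602 q [ 0.03  1.06 -0.22  1.48  0.31  0.65  0.46]
dist 0.012 delta_pos [-0.0036 -0.0018  0.0301] rot [-0.0012 -0.0017  0.0016] deg 0.2
```

```bash
python3 -m jog '{"delta_pos":[[-0.003,-0.002,0.02],[-0.003,-0.002,0.026],[-0.003,-0.002,0.026],[-0.003,-0.002,0.026],[-0.003,-0.002,0.026]],"rotation":[[0,0,0],[0,0,0],[0,0,0],[0,0,0],[0,0,0]]}' 0.2 30
python3 -m jog '{"delta_pos":[[0,0,0],[0,0,0],[0,0,0],[0,0,0],[0,0,0]],"rotation":[[0,0,0],[0,0,0],[0,0,0],[0,0,0],[0,0,0]]}' -1 30
python3 go.py
```

```text
t: 15.3
position: [0.6892, 0.008, 0.0089]
eef_rot: [[-0.714, 0.7, 0.002], [0.7, 0.714, 0.0], [-0.001, 0.002, -1.0]]
force: [-0.1, -0.2, -0.4]
finger_gap: 0.598
t: 15.8
position: [0.6882, 0.0078, 0.0075]
eef_rot: [[-0.714, 0.7, -0.0], [0.7, 0.714, -0.0], [0.0, -0.0, -1.0]]
force: [0.1, 0.2, 0.1]
finger_gap: 0.246
t15.80 pos [0.6882 0.0078 0.0075] yang 0.795 tilt [-0.0002 -0.    ] F [0.12 0.19 0.13] M [-0.1   0.1  -0.05] gap 0.246 q [ 0.03  1.07 -0.21  1.47  0.32  0.63  0.46]
```

```bash
python3 -m jog '{"delta_pos":[[0,0,-0.04],[0,0,-0.12],[0,0,-0.24],[0,0,-0.36],[0,0,-0.48]],"rotation":[[0,0,0],[0,0,0],[0,0,0],[0,0,0],[0,0,0]]}' -1 50
python3 -m jog '{"delta_pos":[[0,0,-0.1],[0,0,-0.2],[0,0,-0.28],[0,0,-0.32],[0,0,-0.34]],"rotation":[[0,0,0],[0,0,0],[0,0,0],[0,0,0],[0,0,0]]}' -1 50
python3 go.py
python3 - <<'E'
from fit import *
f=load("top8"); d=[.635,.261,.204]
def inv(P):
    c,s=np.cos(d[2]),np.sin(d[2]); q=P[:2]-np.array(d[:2]); return np.round([c*q[0]+s*q[1],-s*q[0]+c*q[1]],3)
pz=.12
for n,px,z in [("darkFL",(138,232),.154),("darkFR",(220,212),.154),("darkRL",(147,262),.154),("darkRR",(226,250),.154),("dishFL",(86,141),.175),("dishFR",(266,123),.175),("RR",(286,335),.175),("topFL",(135,268),.184),("topFR",(222,262),.184),("topRL",(137,305),.184)]:
    u=[(px[0]+.5)/3-.5+150,(px[1]+.5)/3-.5+130]; print(n,inv(onz(f,*u,z)))
E
```

```text
t: 16.3
position: [0.6877, 0.0079, 0.202]
eef_rot: [[-0.714, 0.7, -0.0], [0.7, 0.714, 0.0], [0.0, -0.0, -1.0]]
force: [1.7, -0.3, -2.6]
finger_gap: 0.244
t: 16.8
position: [0.6885, 0.0081, 0.3384]
eef_rot: [[-0.714, 0.7, 0.003], [0.7, 0.714, 0.0], [-0.002, 0.003, -1.0]]
force: [0.5, 0.2, -3.2]
finger_gap: 0.243
t16.80 pos [0.6885 0.0081 0.3384] yang 0.795 tilt [0.0033 0.0004] F [ 0.54  0.22 -3.18] M [-0.06 -0.   -0.  ] gap 0.243 q [ 0.06  0.71 -0.29  1.21  0.2   1.25  0.57]
darkFL [0.007 0.035]
darkFR [ 0.017 -0.029]
darkRL [-0.018  0.029]
darkRR [-0.014 -0.032]
dishFL [0.077 0.067]
dishFR [ 0.079 -0.072]
RR [-0.09  -0.076]
topFL [-0.03   0.032]
topFR [-0.031 -0.033]
topRL [-0.058  0.032]
```

The heavy bar is held. Inside the dish, the floor from dish x +0.017 to +0.075 is free. The fingers can't get down in front of the dark piece, so I'll release the bar along dish y at (0.041, 0.012), just above the piece tops.

```bash
python3 go.py 0.6727 0.2811 0.30 0.204
```

```text
t16.80 pos [0.6885 0.0081 0.3384] yang 0.795 tilt [0.0033 0.0004] F [ 0.54  0.22 -3.18] M [-0.06 -0.   -0.  ] gap 0.243 q [ 0.06  0.71 -0.29  1.21  0.2   1.25  0.57]
dist 0.276 delta_pos [0.5062 0.4595 0.0961] rot [0.002  0.0008 0.3765] deg 33.9
```

```bash
python3 -m jog '{"delta_pos":[[0.05,0.04,0],[0.12,0.11,0],[0.2,0.18,0.01],[0.28,0.25,0.03],[0.36,0.33,0.05]],"rotation":[[0,0,0.05],[0,0,0.13],[0,0,0.21],[0,0,0.29],[0,0,0.34]]}' -1 50
python3 go.py 0.6727 0.2811 0.28 0.204
```

```text
t: 17.3
position: [0.6767, 0.2037, 0.3147]
eef_rot: [[-0.254, 0.967, -0.002], [0.967, 0.254, -0.001], [-0.001, -0.002, -1.0]]
force: [0.3, -0.6, -2.0]
finger_gap: 0.24
t17.30 pos [0.6767 0.2037 0.3147] yang 0.256 tilt [-0.002  -0.0013] F [ 0.26 -0.58 -2.03] M [-0.05 -0.01 -0.02] gap 0.240 q [-0.29  0.75 -0.14  1.17  0.1   1.23 -0.18]
dist 0.085 delta_pos [0.1897 0.0395 0.0865] rot [-0.0014  0.0005  0.0333] deg 3.0
```

```bash
python3 -m jog '{"delta_pos":[[0.07,0.015,0.02],[0.13,0.028,0.04],[0.17,0.037,0.06],[0.188,0.0395,0.08],[0.19,0.0395,0.0865]],"rotation":[[0,0,0.015],[0,0,0.025],[0,0,0.033],[0,0,0.033],[0,0,0.033]]}' -1 50
python3 -m jog '{"delta_pos":[[0,0,0],[0,0,0],[0,0,0.05],[0,0,0.1],[0,0,0.14]],"rotation":[[0,0,0],[0,0,0],[0,0,0],[0,0,0],[0,0,0]]}' -1 50
python3 go.py 0.6727 0.2811 0.16 0.204
python3 - <<'E'
from h import *
for n in("side","top","wrist"):
    f=grab_frame(n); pickle.dump(f,open(n+"10.pkl","wb"))
    c=f["color"][130:280,220:420] if n=="side" else f["color"][130:310,150:350]
    if n=="wrist": cv2.imwrite(f"pics/{n}10.png",f["color"])
    else: cv2.imwrite(f"pics/{n}10.png",cv2.resize(c,None,fx=3,fy=3,interpolation=2))
E
```

```text
t: 17.8
position: [0.672, 0.2811, 0.2789]
eef_rot: [[-0.21, 0.978, -0.004], [0.978, 0.21, -0.001], [-0.0, -0.004, -1.0]]
force: [0.3, 0.2, -1.9]
finger_gap: 0.245
t: 18.3
position: [0.674, 0.2788, 0.2247]
eef_rot: [[-0.206, 0.979, 0.0], [0.979, 0.206, -0.001], [-0.001, 0.0, -1.0]]
force: [0.1, 0.4, -1.7]
finger_gap: 0.247
t18.30 pos [0.674  0.2788 0.2247] yang 0.208 tilt [ 0.0004 -0.0006] F [ 0.06  0.39 -1.7 ] M [-0.09  0.06  0.  ] gap 0.247 q [-0.4   0.86 -0.12  1.21  0.11  1.08 -0.32]
dist 0.065 delta_pos [ 0.0064 -0.0019  0.1616] rot [0.0002 0.0004 0.0023] deg 0.2
```

View pics/wrist10.png

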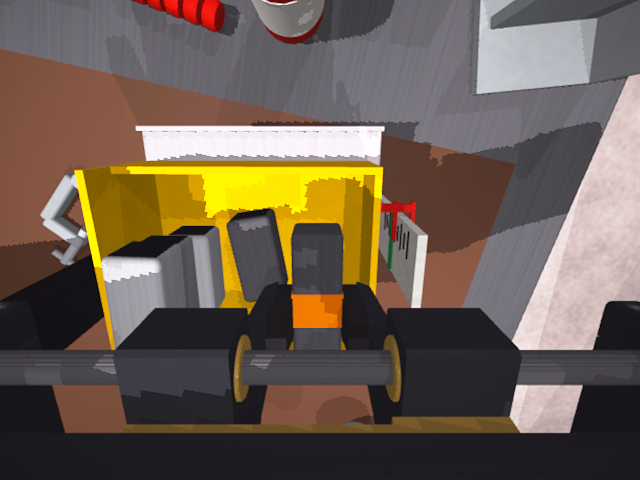

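View pics/side10.png

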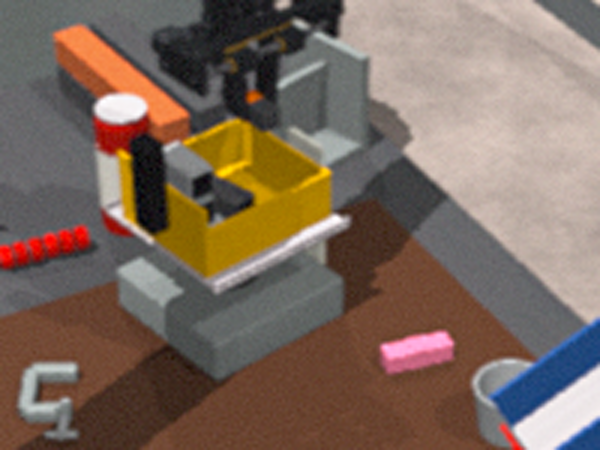

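View pics/top10.png

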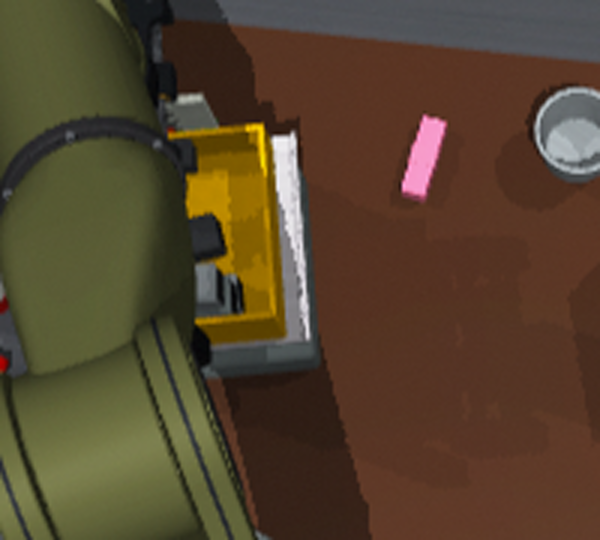

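Wrist view: the held bar at (317,280) is between the dark piece (258,255) and the front wall (365,250). Lowering.

```bash
python3 -m jog '{"delta_pos":[[0.004,-0.002,0.03],[0.006,-0.002,0.07],[0.006,-0.002,0.11],[0.006,-0.002,0.14],[0.006,-0.002,0.156]],"rotation":[[0,0,0],[0,0,0.002],[0,0,0.002],[0,0,0.002],[0,0,0.002]]}' -1 50
python3 -m jog '{"delta_pos":[[0,0,0],[0,0,0],[0,0,0],[0,0,0],[0,0,0]],"rotation":[[0,0,0],[0,0,0],[0,0,0],[0,0,0],[0,0,0]]}' -1 50
python3 go.py 0.6727 0.2811 0.16 0.204
python3 - <<'E'
from h import *
for n in("side","wrist"):
    f=grab_frame(n); pickle.dump(f,open(n+"11.pkl","wb"))
    c=f["color"][130:280,220:420]
    if n=="wrist": cv2.imwrite(f"pics/{n}11.png",f["color"])
    else: cv2.imwrite(f"pics/{n}11.png",cv2.resize(c,None,fx=3,fy=3,interpolation=2))
E
```

```text
t: 18.95
position: [0.672, 0.2824, 0.1616]
eef_rot: [[-0.205, 0.979, -0.001], [0.979, 0.205, -0.0], [-0.0, -0.001, -1.0]]
force: [-0.8, -0.2, -2.8]
finger_gap: 0.246
t: 19.45
position: [0.6725, 0.2828, 0.1631]
eef_rot: [[-0.205, 0.979, 0.001], [0.979, 0.205, 0.0], [0.0, 0.001, -1.0]]
force: [0.6, 1.1, -2.1]
finger_gap: 0.246
t19.45 pos [0.6725 0.2828 0.1631] yang 0.206 tilt [0.0009 0.0005] F [ 0.56  1.14 -2.06] M [-0.06  0.06  0.03] gap 0.246 q [-0.41  0.92 -0.12  1.27  0.11  0.96 -0.34]
dist 0.004 delta_pos [-0.0043 -0.0004  0.0078] rot [ 0.0006 -0.0002  0.0014] deg 0.1
```

View pics/wrist11.png

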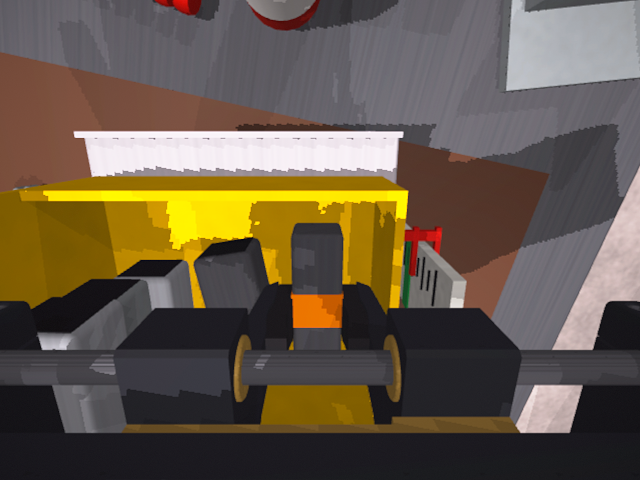

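View pics/side11.png

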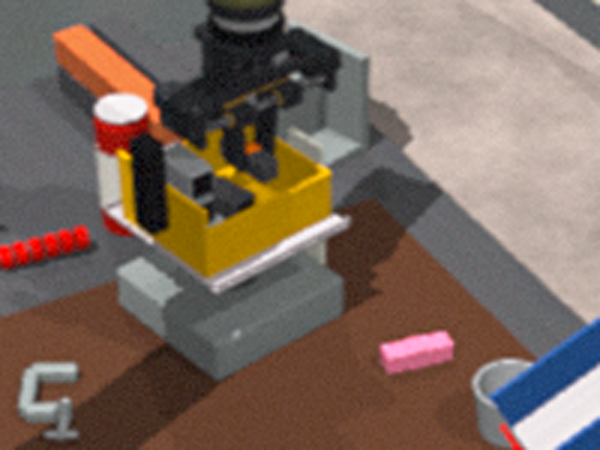

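```bash
python3 -m jog '{"delta_pos":[[0,0,0.004],[0,0,0.004],[0,0,0.004],[0,0,0.004],[0,0,0.004]],"rotation":[[0,0,0],[0,0,0],[0,0,0],[0,0,0],[0,0,0]]}' -0.32 20
python3 -m jog '{"delta_pos":[[0,0,-0.03],[0,0,-0.09],[0,0,-0.17],[0,0,-0.27],[0,0,-0.37]],"rotation":[[0,0,0],[0,0,0],[0,0,0],[0,0,0],[0,0,0]]}' -0.32 20
python3 go.py
python3 - <<'E'
from h import *
for n in("side","wrist"):
    f=grab_frame(n); pickle.dump(f,open(n+"12.pkl","wb"))
    c=f["color"][130:280,220:420]
    if n=="wrist": cv2.imwrite(f"pics/{n}12.png",f["color"])
    else: cv2.imwrite(f"pics/{n}12.png",cv2.resize(c,None,fx=3,fy=3,interpolation=2))
E
```

```text
t: 20.05
position: [0.6724, 0.2827, 0.1611]
eef_rot: [[-0.205, 0.979, 0.0], [0.979, 0.205, 0.0], [0.0, 0.0, -1.0]]
force: [-0.4, 0.0, 0.8]
finger_gap: 0.34
t: 20.55
position: [0.672, 0.2826, 0.3114]
eef_rot: [[-0.205, 0.979, 0.0], [0.979, 0.205, 0.0], [0.0, 0.0, -1.0]]
force: [-0.2, -0.4, -0.6]
finger_gap: 0.341
t20.55 pos [0.672  0.2826 0.3114] yang 0.206 tilt [0.0004 0.0004] F [-0.18 -0.38 -0.57] M [-0.02  0.03 -0.03] gap 0.341 q [-0.41  0.79 -0.12  1.09  0.09  1.26 -0.32]
```

View pics/wrist12.png

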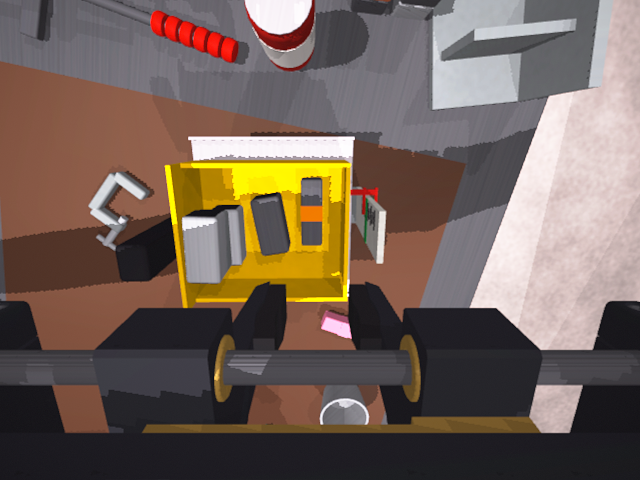

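View pics/side12.png

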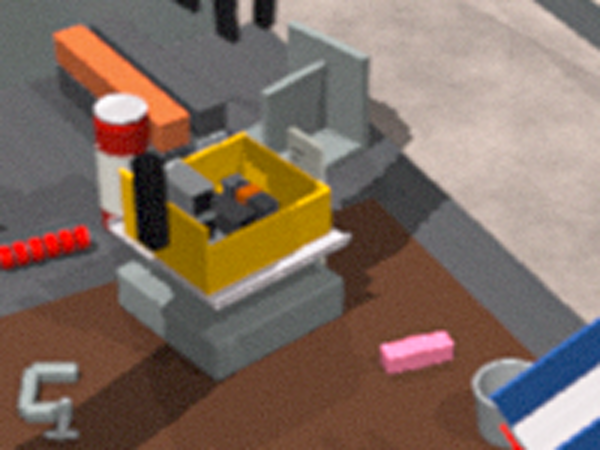

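The bar lies flat on the dish floor at wrist (312,213). Now I move clear and read the pointer once it settles.

```bash
python3 -m jog '{"delta_pos":[[-0.05,0,-0.02],[-0.15,0,-0.04],[-0.26,0,-0.06],[-0.37,0,-0.06],[-0.48,0,-0.06]],"rotation":[[0,0,0],[0,0,0],[0,0,0],[0,0,0],[0,0,0]]}'
python3 -m jog '{"delta_pos":[[-0.05,-0.03,0],[-0.1,-0.06,0],[-0.13,-0.08,0],[-0.14,-0.08,0],[-0.14,-0.08,0]],"rotation":[[0,0,0],[0,0,0],[0,0,0],[0,0,0],[0,0,0]]}'
python3 go.py
python3 - <<'E'
from h import *
for n in("side","top","wrist"):
    f=grab_frame(n); pickle.dump(f,open(n+"13.pkl","wb"))
    c=f["color"][130:280,220:420] if n=="side" else f["color"][130:310,150:350]
    if n=="wrist": cv2.imwrite(f"pics/{n}13.png",f["color"])
    else: cv2.imwrite(f"pics/{n}13.png",cv2.resize(c,None,fx=4 if n=="side" else 3,fy=4 if n=="side" else 3,interpolation=2))
E
```

```text
t: 21.15
position: [0.7112, 0.0906, 0.3325]
eef_rot: [[-0.203, 0.979, -0.002], [0.979, 0.203, -0.002], [-0.001, -0.002, -1.0]]
force: [-0.3, 0.2, 0.9]
finger_gap: 0.342
t: 21.65
position: [0.6917, 0.0328, 0.3328]
eef_rot: [[-0.204, 0.979, -0.0], [0.979, 0.204, 0.0], [0.0, -0.0, -1.0]]
force: [-0.4, 0.6, -0.2]
finger_gap: 0.34
t21.65 pos [0.6917 0.0328 0.3328] yang 0.206 tilt [-0.0003  0.0002] F [-0.43  0.56 -0.22] M [-0.04  0.   -0.03] gap 0.340 q [-0.05  0.71 -0.14  1.2   0.1   1.24  0.02]
```

View pics/wrist13.png

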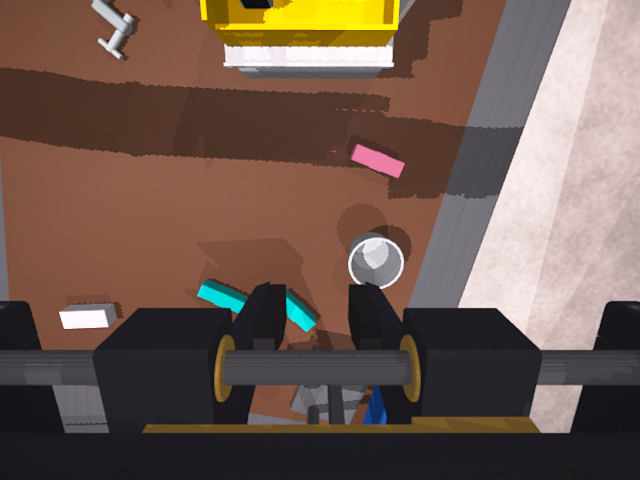

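View pics/side13.png

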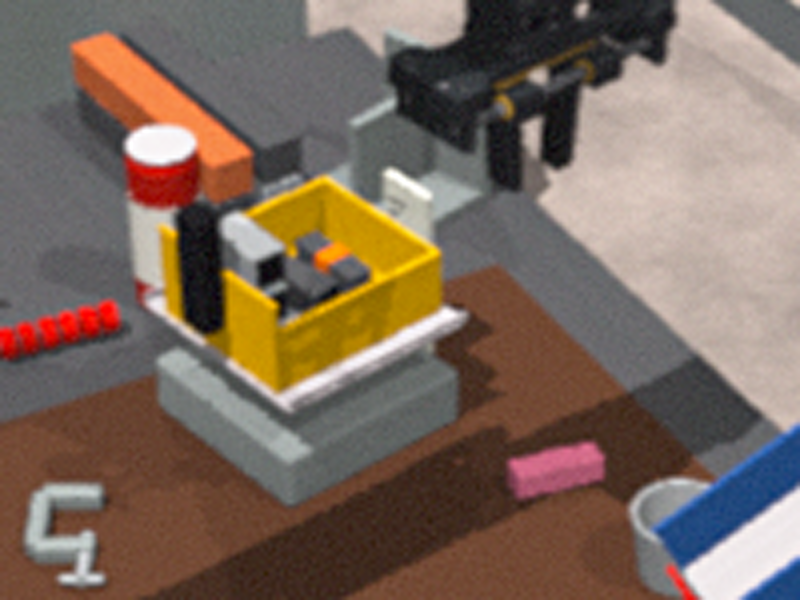

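View pics/top13.png

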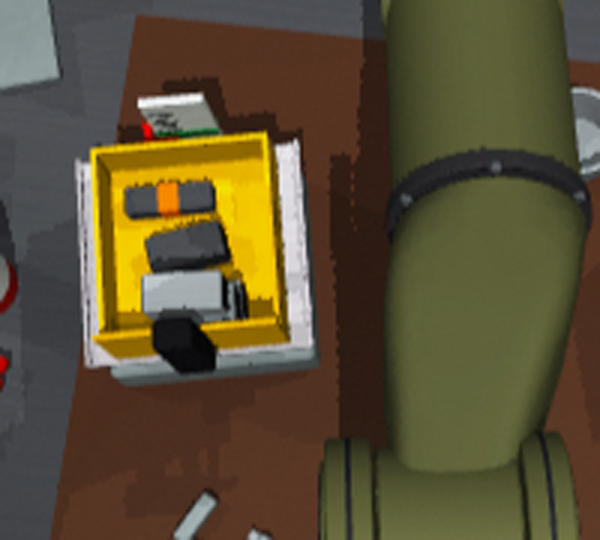

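```bash
python3 - <<'E'
from fit import *
D=load("fit");p=D["scale"]
for f,k,o,obs in [(load("top13"),3,(150,130),[((77,160),(.085,.09)),((298,142),(.085,-.09)),((86,367),(-.085,.09))]),(load("side13"),4,(220,130),[((148,300),(-.085,.09)),((288,409),(-.085,-.09)),((468,316),(.085,-.09))])]:
    for px,m in obs:
        uv=np.array([(px[0]+.5)/k-.5+o[0],(px[1]+.5)/k-.5+o[1]])
        zs=np.arange(.05,.17,.0005); e=[np.linalg.norm(proj(f,tf(p,(m[0],m[1],z)))[0]-uv) for z in zs]
        i=int(np.argmin(e)); print("sink %.4f"%(.156-zs[i]),"err",round(e[i],2))
w=load("wrist12")["color"]; cv2.imwrite("pics/w12z.png",cv2.resize(w[130:310,100:400],None,fx=2.6,fy=2.6,interpolation=2))
w=load("wrist10")["color"]; cv2.imwrite("pics/w10z.png",cv2.resize(w[150:350,60:300],None,fx=3,fy=3,interpolation=2))
for c in [cut_out("slug1","top"),cut_out("slug1","side")]: print([(round(float(x["score"]),2),[int(b) for b in x["box"]]) for x in c])
E
```

```text
sink 0.0480 err 0.35
sink 0.0515 err 0.27
sink 0.0500 err 0.15
sink 0.0535 err 1.31
sink 0.0530 err 0.17
sink 0.0505 err 0.65
[(0.55, [197, 218, 225, 238])]
[(0.56, [278, 183, 293, 205]), (0.46, [257, 202, 333, 234])]
```

View pics/w12z.png

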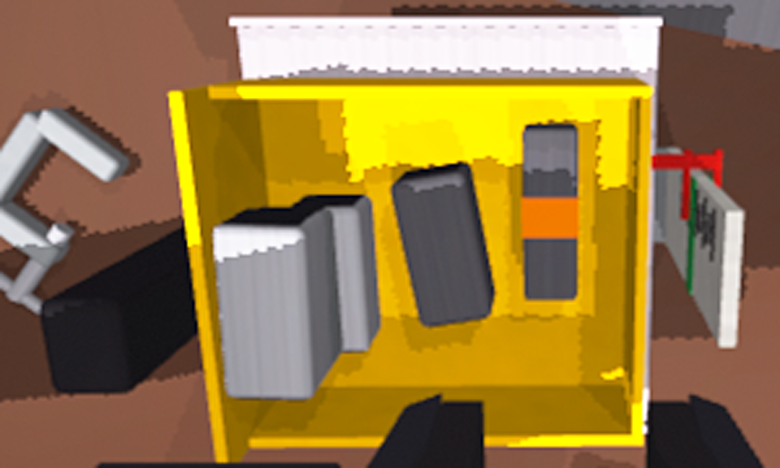

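View pics/w10z.png

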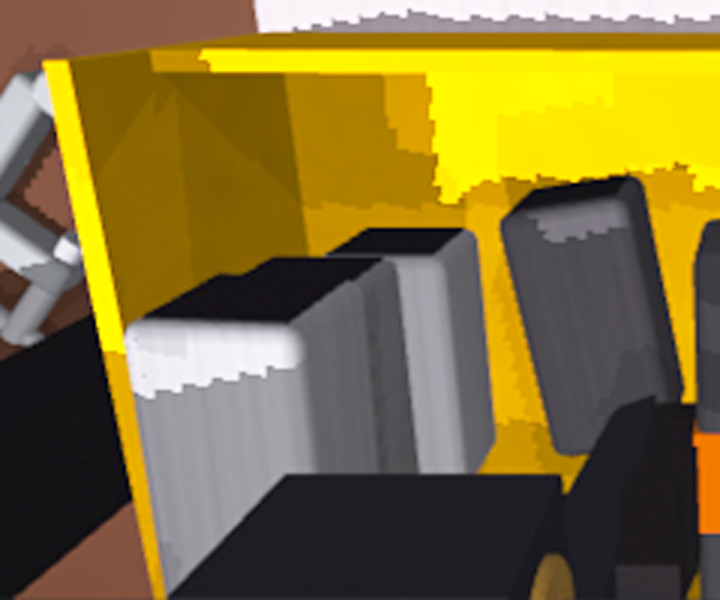

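Four distinct pieces show in the zoomed wrist crop: the top light one at (220,450), a greenish one under it at (390,390), a light one at (450,350) and the dark one at (600,320). The pan fits give 48–53 mm sink. I'll take one more look straight at the pointer, with the arm staying high.

```bash
python3 -m jog '{"delta_pos":[[0.05,0.02,0],[0.12,0.04,0],[0.2,0.07,0],[0.27,0.1,0],[0.32,0.12,0]],"rotation":[[0,0,0],[0,0,0],[0,0,0],[0,0,0],[0,0,0]]}'
python3 -m jog '{"delta_pos":[[0.05,0,0],[0.07,0,0],[0.08,0,0],[0.08,0,0],[0.08,0,0]],"rotation":[[0,0,0],[0,0,0],[0,0,0],[0,0,0],[0,0,0]]}'
python3 go.py
python3 - <<'E'
from h import *
f=grab_frame("wrist"); pickle.dump(f,open("w14.pkl","wb"))
cv2.imwrite("pics/w14.png",f["color"]); cv2.imwrite("pics/w14z.png",cv2.resize(f["color"][120:320,280:440],None,fx=4,fy=3,interpolation=2))
E
```

```text
t: 22.4
position: [0.7121, 0.1726, 0.3326]
eef_rot: [[-0.208, 0.978, -0.0], [0.978, 0.208, 0.002], [0.002, -0.0, -1.0]]
force: [-0.1, -0.6, -0.3]
finger_gap: 0.339
t: 22.9
position: [0.7062, 0.1981, 0.3332]
eef_rot: [[-0.203, 0.979, 0.0], [0.979, 0.203, -0.001], [-0.001, 0.0, -1.0]]
force: [0.8, 0.9, 0.3]
finger_gap: 0.34
t22.90 pos [0.7062 0.1981 0.3332] yang 0.204 tilt [ 0.0005 -0.0012] F [0.77 0.87 0.32] M [-0.05  0.06 -0.01] gap 0.340 q [-0.29  0.79 -0.12  1.04  0.09  1.33 -0.19]
```

View pics/w14.png

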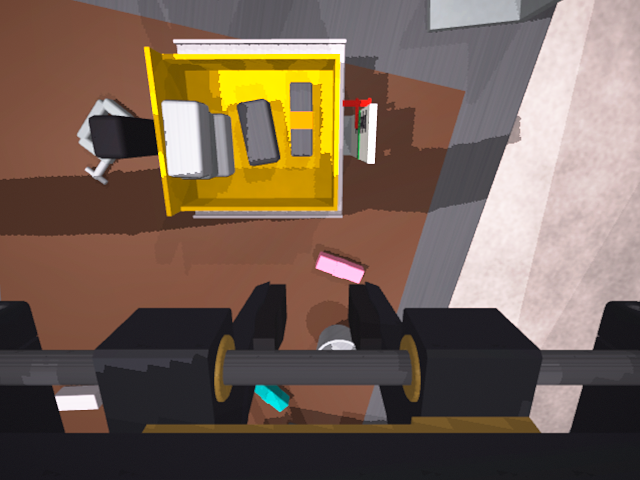

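View pics/w14z.png

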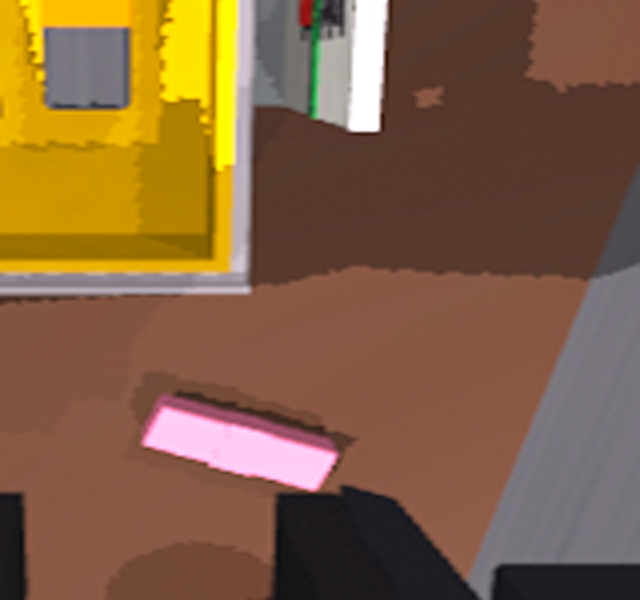

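```bash
python3 - <<'E'
from fit import *
f=load("w14"); p=load("fit")["scale"]
cv2.imwrite("pics/w14y.png",cv2.resize(f["color"][85:175,325:395],None,fx=8,fy=6,interpolation=2))
# apparent pan size: fit x,y,yaw,z from lip corners
obs=[((345.5,40),(.085,.09)),((343,217),(.085,-.09)),((174,40),(-.085,.09))]
def r(q): return np.concatenate([proj(f,tf(q[:3],(m[0],m[1],q[3])))[0]-px for px,m in obs])
s=least_squares(r,[*p,.106]); print(np.round(s.x,4),"sink",.156-s.x[3],np.round(s.fun,1))
E
```

```text
[0.6355 0.2635 0.209  0.1063] sink 0.04967429872624453 [ 0.3 -0.5 -0.5  0.1  0.1  0.4]
```

View pics/w14y.png

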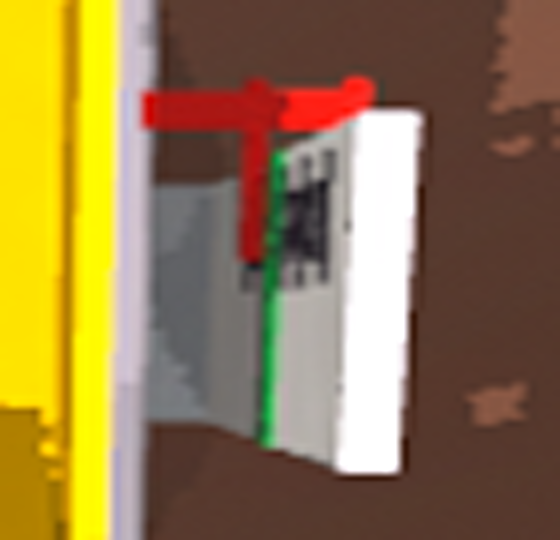

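The independent wrist fit gives 49.7 mm sink, and the red pointer lies against the green band at crop (265,220). The arm is clear, so I hand in.

```bash
python3 - <<'E'
from h import *
print(job_done()); print(state()["t"])
E
```

```text
the job is handed in; nothing more can be done
None
the job is handed in; nothing more can be done
```

The job is done and handed in at about 23 s of the 72 s allowed; it reports no verdict.

I gripped the dish by its handle and pushed the gate's paddle with its front wall, and all four offcuts slid into it. I then stood the dish on the pan and let go. The pan sank about 30 mm, so I added only the heavy bar (dark with the orange middle). I released it about 28 mm above the dish floor, because the fingers could not get lower beside the dark offcut, and it lies flat on the floor.

**Last checks:**
- **Offcuts:** all four are in the dish by eye. The trained network confirmed only one or two of them, as they are partly hidden in a heap.
- **Pan sink:** the settled fits gave 48–53.5 mm from the top and side cameras and 49.7 mm from the wrist camera. The band is 43.9–56.5 mm.
- **Pointer:** the red pointer lies against the green band in the wrist view. That view is steeply from above, so the proof is mainly the pan fits.
- **Weight:** the wrist force read 2.9–3.9 N for the loaded dish (about 300–390 g), roughly in line with the pan's 380 g.
- **Robot and bench:** the arm was clear of everything at the end, and I saw none of the bystanders or look-alikes disturbed in the pictures. I did not measure them one by one.

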